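# Demagnetise a batch of steel links

### The arm

A 6-joint arm with a two-finger parallel gripper is mounted at the origin on the work surface. World frame = base frame: x ahead of the robot, y to its left, z up, the work surface at z = 0. Lengths are in m, angles in rad, forces in N, time in s.
With the tool pointing down it reaches from about 0.375 to 0.975 m from the base axis. Payload 3.8 kg.
Tool frame: the origin (TCP) lies between the finger pads; the fingertips stand 8 mm ahead of it and the grasp point (between the pads) lies 11 mm behind it (tcp_to_tips is the distance from the TCP to the fingertips, in m); z points along the fingers, y is the line along which they close (so a half turn about z gives the same grasp; the last joint's range is limited). The gripper opens to 85 mm and grips with 20 to 120 N. Pads are 22 mm wide; open, the fingers measure 114 mm over their backs; the gripper's body (76 mm by 85 mm) begins 54 mm behind the grasp point. The pads swing forward as they close: fully open they stand 13 mm farther back than shut.
Start: joints at [1.112, 0.264, 1.604, -0, 1.274, -0.037], TCP at [0.276, 0.616, 0.239] pointing down, gripper open.
Joint ranges: [-2.63, 2.63], [-0.94, 2.18], [0.31, 2.57], [-1.31, 4.45], [0, 2.66], [-2.55, 2.55]. Speed limits (rad/s): [2.57, 2.57, 3.14, 3.14, 3.14, 3.14].

### API

Orientations are given as a rotation vector (axis times angle).
In Python, from workcell import * gives the robot as it stands.
- The arm moves only by the tool move_arm, never from a script. Its argument "series" is one flat list of numbers, 7 for each row, row after row: the finger opening in cm, from 0 to 8.54, then the shift along the tool's x, y, z in cm, then the turn, a rotation vector about the tool's x, y, z in degrees. A call has 1 to 5 rows; each row shifts and turns the commanded pose from where the row before left it, along the tool's axes as they then stand; what a row does not reach is not made up. A row lasts 1/8 s, in which the tool goes at most 62.5 mm and 10.7 degrees, less where a joint would pass 70% of its speed; a pose out of reach is approached as far as the arm can. A call is refused whole if a number of a shift passes 6.25 or a number of a turn 10.7, either way. A call with a gripper value outside its range is refused whole. The fingers move at their own pace and stop on an object; "grip_force" is the grip in N (left out, the last holds). Time passes only in rows, so rows that do not move let the fingers close. It gives the time, the measured TCP pose, the force, the opening and the grip force at its end, in the units of the state.
- read_state(): the state, without advancing time (a new reading comes with each control period).
- read_camera(name): name is "scene" or "top" or "wrist"; returns the picture (384x512x3 uint8, red, green, blue); there is no depth.
- calibration(name): a dict with "camera_matrix" (3x3 intrinsics, pixels), "k1" (the pictures are not rectified: a ray, as slopes to the right and down, at radius r is drawn at 1 + k1 r^2 times it, then the intrinsics apply), "rvec" (rotation vector, rad) and "tvec" (3), from world to camera coordinates, as OpenCV has them. Camera axes: x right, y down, z forward; pixel columns grow to the right and rows downward; lengths in m; the calibration is good to about 2 mm. A picture is of the moment at which its call begins: read the wrist's pose just before it. calibration takes no time and is no camera call; for the wrist camera it gives the pose at the moment of the call.
- finish_job(): hands the job in; it is judged then, once.
The state is a dict: "time": time; "q": joint angles; "joint_vel": joint speeds; "joint_torque": joint torques, N m; "tool_pos": TCP position; "tcp_rot": TCP orientation; "wrist_force": force on the tool from outside, world axes, zero at the start; "torque": the same for the moment, N m; "width": opening from 0.0 (shut) to 1.0 (fully open); "grip_force": force on a finger pad.
Only numpy, scipy, OpenCV 4.12 (cv2) and the standard library are available. Lean on these libraries where they do the work, as an engineer would, in place of code of your own. Each camera call takes 0.05 s, during which the arm holds its last target. There are 200 camera calls.

### The job

Lay all the loose steel links on the demagnetiser's carriage at its right-hand loading end, switch the isolator on, and draw the loaded carriage right through the arch to the far end, keeping the power on for as long as the tray is under the arch. Then, with the carriage left at the far end, switch the isolator off and put every link in the blue box; leave the other things on the bench where they are.

Things in the scene. Friction and masses are not known exactly. Their poses are not given: they have to be found in the camera images.
- link1: bare steel link, a 66 x 20 x 24 mm bar with rounded ends and two dark holes on top, 0.22 kg; loose on the bench; origin at the centre of its underside, x along its length, z up. Absent in some starts
- link2: bare steel link, a 66 x 20 x 24 mm bar with rounded ends and two dark holes on top, 0.22 kg; loose on the bench; origin at the centre of its underside, x along its length, z up. Absent in some starts
- link3: bare steel link, a 66 x 20 x 24 mm bar with rounded ends and two dark holes on top, 0.22 kg; loose on the bench; origin at the centre of its underside, x along its length, z up. Absent in some starts
- link4: bare steel link, a 66 x 20 x 24 mm bar with rounded ends and two dark holes on top, 0.22 kg; loose on the bench; origin at the centre of its underside, x along its length, z up. Absent in some starts
- demagnetiser: bench tunnel demagnetiser, fixed: a blue arch (the coil) over an aluminium rail. Origin on the bench under the centre of the arch; y is the carriage's direction of travel (to the robot's left), z up. The arch is 174 mm wide (x), 60 mm long (y), 142 mm tall; its opening is 110 mm wide and reaches 110 mm above the bench. The rail is 70 mm wide, 26 mm tall, from y = -265 to +415 mm
- carriage (a joint): slide of the carriage (green tray) along the rail, m: 0 = loading end, robot's right of the arch; 0.31 = far stop, robot's left of the arch. Any part of the tray is under the arch between 0.04 and 0.27. Light friction, stays where left
- tray (a point): centre of the carriage's flat tray floor, 39 mm above the bench, axes as the demagnetiser's. The floor is 82 mm (x) by 162 mm (y) inside a rim 4 mm thick and 8 mm high: three links fit side by side lying across it (along x), 50 mm apart. Tray and links pass under the arch with 45 mm to spare above a link
- pull_knob (a point): centre of the red ball (24 mm across) on top of the carriage's upright black post (20 mm diameter, 85 mm long, ball centre 115 mm above the bench). The post stands 235 mm to +y of the tray's centre, on a flat drawbar, so it is always on the left side of the arch; pull it to +y to draw the tray through
- isolator: grey switch box with a yellow top, fixed, 90 (x) x 100 (y) x 58 mm tall; origin at the centre of its underside. The toggle swings in its y-z plane about a pivot 50 mm above the origin
- switch (a joint): angle of the red toggle, rad: 0 = OFF, leaning to the box's -y (white dot); 1.2 = ON, leaning to the box's +y (green dot). Over-centre (upright at 0.6): pushed past the middle it drops to that side's stop by itself
- switch_tip (a point): centre of the toggle's red crossbar (18 mm diameter, 44 mm long, parallel to the box's x), 78 mm from the pivot; 114 mm above the bench when ON or OFF, 128 mm when upright
- finished_box: blue open box, fixed, 120 (x) x 180 (y) x 35 mm, walls and floor 5 mm; origin at the centre of its underside
- fluid_bottle: bystander: yellow cutting-fluid bottle with a red label, 64 mm across, 190 mm tall
- screwdriver: bystander: screwdriver lying on the bench
- scour_pad: bystander: green scouring pad, 70 x 110 x 12 mm
- pen_blue: bystander: blue square-bodied pen, 140 x 10 x 10 mm
- gauge_block: bystander: brass block, 50 x 30 x 30 mm
Things that resemble listed ones, but are neither listed nor needed, are in the scene too. Leave any pink look-alike of the link2 alone.

How it is judged:
On the way, in this order (a step that is already met when the one before it is completed fails the run):
1. every link lies on the tray at the loading end, power off (x of link1 in the frame of tray between -0.041 and 0.041 m and y of link1 in the frame of tray between -0.081 and 0.081 m and z of link1 in the frame of tray between -0.006 and 0.03 m and x of link2 in the frame of tray between -0.041 and 0.041 m and y of link2 in the frame of tray between -0.081 and 0.081 m and z of link2 in the frame of tray between -0.006 and 0.03 m and x of link3 in the frame of tray between -0.041 and 0.041 m and y of link3 in the frame of tray between -0.081 and 0.081 m and z of link3 in the frame of tray between -0.006 and 0.03 m and x of link4 in the frame of tray between -0.041 and 0.041 m and y of link4 in the frame of tray between -0.081 and 0.081 m and z of link4 in the frame of tray between -0.006 and 0.03 m and value of joint carriage below 0.035 m and value of joint switch below 0.25 rad), for 0.2 s.
2. the isolator is switched on with the carriage still at the loading end (value of joint carriage below 0.035 m and value of joint switch above 1 rad), for 0.2 s.
3. the carriage is at the far end with every link on it, power on (x of link1 in the frame of tray between -0.041 and 0.041 m and y of link1 in the frame of tray between -0.081 and 0.081 m and z of link1 in the frame of tray between -0.006 and 0.03 m and x of link2 in the frame of tray between -0.041 and 0.041 m and y of link2 in the frame of tray between -0.081 and 0.081 m and z of link2 in the frame of tray between -0.006 and 0.03 m and x of link3 in the frame of tray between -0.041 and 0.041 m and y of link3 in the frame of tray between -0.081 and 0.081 m and z of link3 in the frame of tray between -0.006 and 0.03 m and x of link4 in the frame of tray between -0.041 and 0.041 m and y of link4 in the frame of tray between -0.081 and 0.081 m and z of link4 in the frame of tray between -0.006 and 0.03 m and value of joint carriage above 0.285 m and value of joint switch above 1 rad), for 0.2 s.
4. the isolator is switched off with the carriage at the far end (value of joint carriage above 0.285 m and value of joint switch below 0.2 rad), for 0.2 s.
At the end, for the whole second after the job is handed in: every link present is inside the blue box (origin within its walls, under 34 mm above its underside) and at rest, the toggle is off (under 0.2 rad), and the carriage is at the far end (over 0.285 m) (all of step 4 and x of link1 in the frame of finished_box between -0.055 and 0.055 m and y of link1 in the frame of finished_box between -0.085 and 0.085 m and z of link1 in the frame of finished_box between -0.002 and 0.034 m and x of link2 in the frame of finished_box between -0.055 and 0.055 m and y of link2 in the frame of finished_box between -0.085 and 0.085 m and z of link2 in the frame of finished_box between -0.002 and 0.034 m and x of link3 in the frame of finished_box between -0.055 and 0.055 m and y of link3 in the frame of finished_box between -0.085 and 0.085 m and z of link3 in the frame of finished_box between -0.002 and 0.034 m and x of link4 in the frame of finished_box between -0.055 and 0.055 m and y of link4 in the frame of finished_box between -0.085 and 0.085 m and z of link4 in the frame of finished_box between -0.002 and 0.034 m and linear speed of each of link1, link2, link3, link4 below 0.02 m/s); the robot touches nothing.
It fails at once if the power is off while part of the tray is under the arch (value of joint carriage between 0.05 and 0.26 m and value of joint switch below 0.6 rad).
It fails at once if one of the other things on the bench is pushed aside by more than 40 mm (distance of any of fluid_bottle, screwdriver, scour_pad, pen_blue, gauge_block from where it was at the start of the episode above 0.04 m).
Of link1, link2, link3, link4 only 2 to 3 are there at a start; the rules pass over those that are not, and their reading is None.
At some moment in a run one of link1, link2, link3, link4 may be knocked a few centimetres aside while the robot is not near it.
Once in a run the grip may slacken for a moment while it holds something.
It also fails if it takes over 210 s, if anything falls off the work surface, if the arm or the gripper's body presses on something with over 40 N, if the wrist force passes 120 N, or if a joint passes its speed limit or range.

## Working session

There is one attempt and no reset: what is moved stays moved. The work goes in short steps, Python scripts to look and compute and a tool call to move; the robot and the scene stay as the last step left them, time stands still between calls to the robot, and variables do not carry over. Pictures are saved under pics/ and viewed, at most 14 in all, crops included, and the job is handed in when it is done.

Besides the shell and the picture viewer there is one more tool, called after "Call:" as name(argument=value, ...) on one line, values as JSON. move_arm: Moves the arm, as the interface text tells. Its arguments: {"type":"object","properties":{"series":{"type":"array"},"grip_force":{"type":"number"}},"required":["series"]}

```bash
ls; mkdir -p pics; cat > h.py <<'E'
import numpy as np, cv2
from workcell import *
from scipy.spatial.transform import Rotation as R
def snap(n,f):
    im=read_camera(n); cv2.imwrite('pics/'+f,im[:,:,::-1]); return im
def ray(c,uv):
    K=np.array(c['camera_matrix']);x=(uv[0]-K[0,2])/K[0,0];y=(uv[1]-K[1,2])/K[1,1]
    d=np.hypot(x,y);r=d
    for _ in range(30): r=d/(1+c['k1']*r*r)
    s=r/d if d>0 else 1
    Rm=cv2.Rodrigues(np.array(c['rvec'],float))[0];t=np.array(c['tvec'],float).ravel()
    v=Rm.T@np.array([x*s,y*s,1]);return -Rm.T@t,v/np.linalg.norm(v)
def atz(c,uv,z):
    o,v=ray(c,uv);return o+v*(z-o[2])/v[2]
def tri(c1,a,c2,b):
    o,v=ray(c1,a);p,w=ray(c2,b)
    s=np.linalg.lstsq(np.c_[v,-w],p-o,rcond=None)[0]
    A=o+v*s[0];B=p+w*s[1];return (A+B)/2,np.linalg.norm(A-B)
def proj(c,P):
    Rm=cv2.Rodrigues(np.array(c['rvec'],float))[0];q=Rm@np.array(P,float)+np.array(c['tvec'],float).ravel()
    x,y=q[:2]/q[2];k=1+c['k1']*(x*x+y*y);K=np.array(c['camera_matrix']);return np.array([K[0,0]*x*k+K[0,2],K[1,1]*y*k+K[1,2]])
def step(P,yaw=None):
    """shift (cm, tool axes) and turn for TCP target P, tool down"""
    s=read_state();Rt=R.from_rotvec(s['tcp_rot']).as_matrix()
    print('t',round(s['time'],2),'tcp',np.round(s['tool_pos'],4),'rot',np.round(s['tcp_rot'],3),'w',round(s['width'],3))
    print('shift cm',np.round(Rt.T@(np.array(P)-s['tool_pos'])*100,2))
E
python3 - <<'E'
from h import *
import cv2
a=snap('scene','s0.png');b=snap('top','t0.png')
for n in('scene','top'):
    c=calibration(n);o,v=ray(c,(256,192));print(n,o,v,c['k1'],c['camera_matrix'][0])
s=read_state();print(s)
print(R.from_rotvec(s['tcp_rot']).as_matrix().round(3))
E
```

```text
pics
scene [1.02976633 0.36105489 1.12493689] [-0.46785854 -0.27280859 -0.84064491] -0.11883079829501926 [382.77753404   0.         251.10377764]
top [0.34192602 0.00686282 1.3344934 ] [ 0.07980978  0.00676728 -0.99678714] -0.038041219598944895 [410.76923354   0.         255.81127795]
{'time': 0.1, 'q': array([ 1.11213356e+00,  2.64705434e-01,  1.60524338e+00,  2.00829261e-05,
        1.27371672e+00, -3.68869686e-02]), 'joint_vel': array([ 7.53322340e-04, -3.43653924e-03, -1.93107617e-03,  4.65288515e-04,
       -3.67497348e-04,  5.94859733e-05]), 'joint_torque': array([-5.26518634e-04, -5.16706359e+01, -3.68591738e+01, -6.99610678e-05,
        6.31294388e-03, -3.10815574e-05]), 'tool_pos': array([0.27603141, 0.61526623, 0.2380647 ]), 'tcp_rot': array([-0.65752239, -3.07147326,  0.0031487 ]), 'wrist_force': array([-1.02429469, -0.37215212, -0.0568427 ]), 'torque': array([ 0.03176603, -0.02570564, -0.02112356]), 'grip_force': 0.0, 'width': 1.0016658202231947}
[[-0.912  0.409 -0.001]
 [ 0.409  0.912 -0.002]
 [ 0.    -0.002 -1.   ]]
```

```bash
python3 - <<'E'
import cv2
for n in 's0','t0':
    im=cv2.imread(f'pics/{n}.png');cv2.imwrite(f'pics/{n}b.png',cv2.resize(im,(800,600),interpolation=cv2.INTER_CUBIC))
E
```

```text
(no output)
```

View pics/t0b.png

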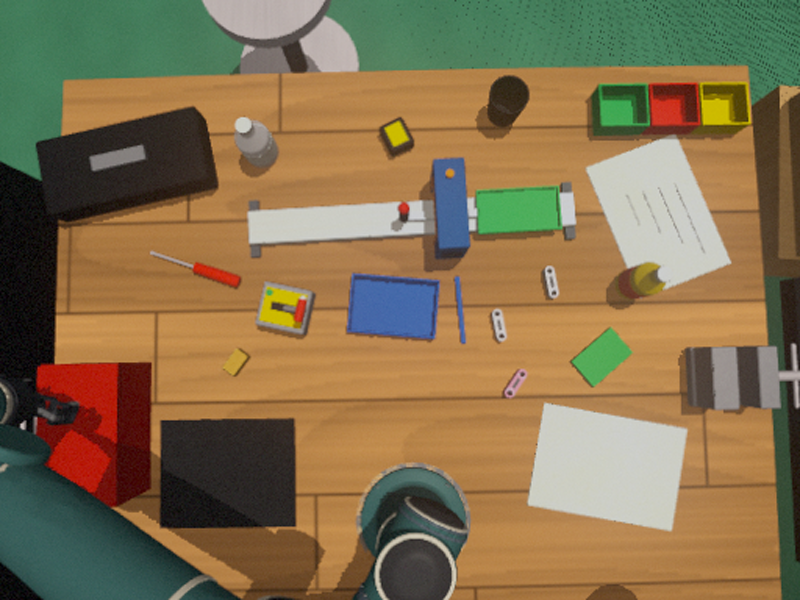

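View pics/s0b.png

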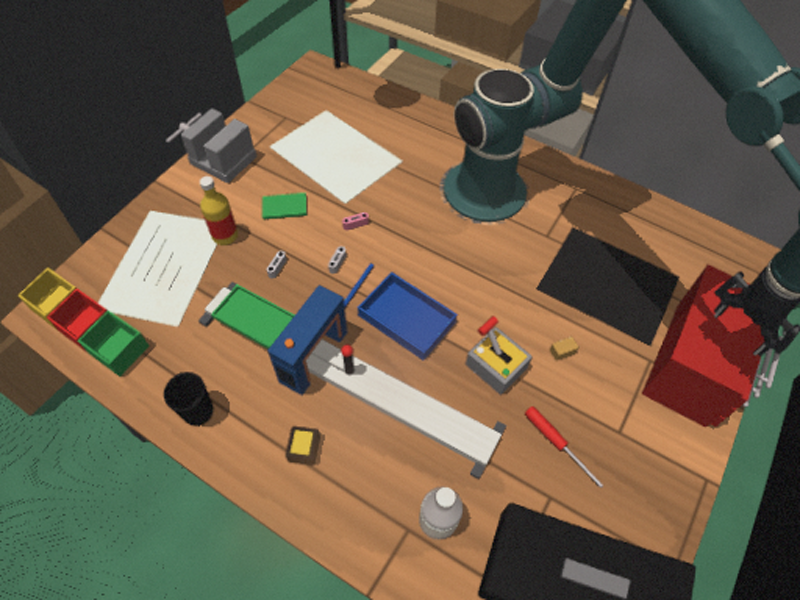

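The top view (800x600 scale) shows two bare links at (551,282) and (499,325), and in the scene view at (276,263) and (338,259). The pink link at top (515,383), scene (356,221), is the look-alike and stays where it is. The tray is at top (518,210), the knob at (404,210) and the blue box at (393,306). The isolator with its red bar is at (285,307), and the small black/yellow box at (396,135) is a decoy. Next I'll measure by colour blobs and confirm the links in a crop.

```bash
cat > m.py <<'E'
from h import *
def blob(im,box,lo,hi):
    # box in 800x600 coords
    x0,y0,x1,y1=[int(v/1.5625) for v in box]
    h=cv2.cvtColor(im,cv2.COLOR_RGB2HSV)[y0:y1,x0:x1]
    m=cv2.inRange(h,np.array(lo),np.array(hi))
    n,l,st,ce=cv2.connectedComponentsWithStats(m)
    k=1+np.argmax(st[1:,4]);mm=(l==k).astype(np.uint8)
    mm=cv2.morphologyEx(mm,cv2.MORPH_CLOSE,np.ones((5,5)))
    cs=max(cv2.findContours(mm,0,2)[0],key=cv2.contourArea)
    ys,xs=np.nonzero(mm)
    r=cv2.minAreaRect(cs)
    return np.array([xs.mean()+x0,ys.mean()+y0]),np.array(cv2.boxPoints(r))+[x0,y0],mm.sum()
E
python3 - <<'E'
from m import *
s=cv2.imread('pics/s0.png')[:,:,::-1].copy();t=cv2.imread('pics/t0.png')[:,:,::-1].copy()
cs,ct=calibration('scene'),calibration('top')
W=([0,0,110],[179,75,255]);G=([50,120,60],[75,255,255]);B=([105,120,50],[125,255,255]);Rd=([0,180,100],[6,255,255]);Y=([22,150,100],[32,255,255])
items={'A':((530,255,570,305),(258,240,295,285),W),'B':((482,300,515,350),(320,240,357,280),W),
'tray':((470,180,570,240),(200,280,310,360),G),'box':((340,265,445,345),(350,270,460,360),B),
'knob':((395,195,415,215),(335,340,360,362),Rd),'bar':((285,290,315,330),(470,310,505,340),Rd),'ytop':((255,280,315,335),(465,325,535,385),Y),
'pen':((450,270,470,350),(340,260,378,310),B)}
for k,(bt,bs,c) in items.items():
    a,pa,na=blob(t,bt,*c);b,pb,nb=blob(s,bs,*c)
    P,e=tri(ct,a,cs,b);print(k,'px',a.round(1),b.round(1),na,nb,'P',P.round(4),'err',round(e,4))
    z={'A':.024,'B':.024,'tray':.047,'box':.035,'knob':.115,'bar':.114,'ytop':.058,'pen':.01}[k]
    Q=np.array([atz(ct,p,z)[:2] for p in pa]);print('   top@z c',atz(ct,a,z)[:2].round(4),'corners',Q.round(3).tolist(),'scene@z',atz(cs,b,z)[:2].round(4))
x=cv2.resize(t[160:265,290:400],None,fx=5,fy=5,interpolation=2)
y=cv2.resize(s[130:190,150:250],None,fx=5,fy=5,interpolation=2)
h=np.zeros((525,550,3),np.uint8);h[:]=x;cv2.imwrite('pics/c1.png',h[:,:,::-1])
E
```

```text
A px [352.6 180.1] [176.2 167. ] 137 85 P [ 0.4793 -0.2955  0.021 ] err 0.0001
   top@z c [ 0.479  -0.2949] corners [[0.51, -0.279], [0.514, -0.3], [0.449, -0.311], [0.445, -0.29]] scene@z [ 0.4808 -0.2937]
B px [319.  207.7] [215.1 164.1] 139 82 P [ 0.3928 -0.1848  0.02  ] err 0.0
   top@z c [ 0.3926 -0.1842] corners [[0.423, -0.168], [0.426, -0.19], [0.362, -0.201], [0.358, -0.179]] scene@z [ 0.3951 -0.1828]
tray px [331.6 134. ] [161.4 201.9] 1458 1084 P [ 0.6284 -0.2321  0.0411] err 0.0053
   top@z c [ 0.6256 -0.2287] corners [[0.667, -0.143], [0.674, -0.313], [0.584, -0.315], [0.578, -0.146]] scene@z [ 0.6316 -0.2314]
box px [251.6 196.7] [259.6 199.8] 1889 1688 P [0.433  0.0294 0.0173] err 0.0021
   top@z c [0.4313 0.03  ] corners [[0.386, 0.124], [0.502, 0.113], [0.484, -0.063], [0.369, -0.051]] scene@z [0.443  0.0338]
knob px [258.1 133.3] [221.5 223.8] 33 35 P [0.6177 0.0053 0.1125] err 0.0001
   top@z c [0.6172 0.0054] corners [[0.627, 0.012], [0.627, -0.004], [0.609, -0.003], [0.609, 0.012]] scene@z [0.6188 0.0062]
bar px [191.8 198.3] [312. 208.] 65 63 P [0.4243 0.208  0.1136] err 0.0017
   top@z c [0.4246 0.2072] corners [[0.407, 0.219], [0.446, 0.209], [0.442, 0.195], [0.403, 0.205]] scene@z [0.4241 0.2089]
ytop px [178.5 196.3] [321.9 228.2] 461 380 P [0.4357 0.2598 0.0509] err 0.0012
   top@z c [0.4354 0.2578] corners [[0.41, 0.298], [0.477, 0.285], [0.46, 0.206], [0.393, 0.219]] scene@z [0.4393 0.261 ]
pen px [294.1 198. ] [225.6 185.5] 91 107 P [ 0.4293 -0.1117 -0.0141] err 0.0069
   top@z c [ 0.4261 -0.1066] corners [[0.49, -0.093], [0.492, -0.105], [0.361, -0.121], [0.36, -0.109]] scene@z [ 0.4435 -0.1048]
```

View pics/c1.png

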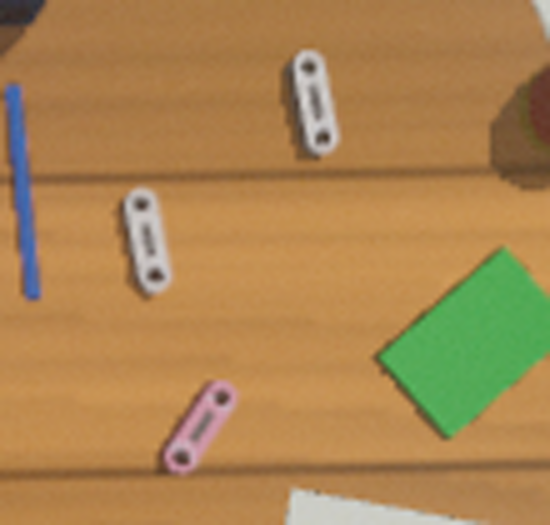

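Both grasp targets match the description: bare grey-white links with two dark holes, triangulated tops at about 21 mm against the 24 mm given. The pink one is the look-alike and is left alone. I'm moving above link A.

Call:
move_arm(series=[5, -3.5, -4.67, 0, 0, 0, 0, 5, -3.5, -4.67, 0, 0, 0, 0, 5, -3.5, -4.67, 0, 0, 0, 0, 5, -3.5, -4.67, 0, 0, 0, 0], grip_force=60)

```text
time: 0.6
tool_pos: [0.3275, 0.3861, 0.2387]
tcp_rot: [-0.657, -3.072, 0.001]
wrist_force: [1.6, -0.4, -0.1]
width: 0.587
grip_force: 0.0
```

Call:
move_arm(series=[5, -3.5, -4.67, 0, 0, 0, 0, 5, -3.5, -4.67, 0, 0, 0, 0, 5, -3.5, -4.67, 0, 0, 0, 0, 5, -3.5, -4.67, 0, 0, 0, 0])

```text
time: 1.1
tool_pos: [0.3786, 0.1585, 0.2391]
tcp_rot: [0.657, 3.072, 0.0]
wrist_force: [1.0, -0.3, -0.7]
width: 0.587
grip_force: 0.0
```

Call:
move_arm(series=[5, -3.5, -4.67, 0, 0, 0, 0, 5, -3.5, -4.67, 0, 0, 0, 0, 5, -3.5, -4.67, 0, 0, 0, 0, 5, -3.5, -4.67, 0, 0, 0, 0])

```text
time: 1.6
tool_pos: [0.4299, -0.0693, 0.2392]
tcp_rot: [0.658, 3.072, 0.0]
wrist_force: [0.7, 0.1, -0.1]
width: 0.58
grip_force: 0.0
```

Call:
move_arm(series=[5, -3.5, -4.67, 0, 0, 0, 0, 5, -3.5, -4.67, 0, 0, 0, 0, 5, -3.5, -4.67, 0, 0, 0, 0, 5, -3.5, -4.67, 0, 0, 0, 0])

```text
time: 2.1
tool_pos: [0.4812, -0.297, 0.2388]
tcp_rot: [-0.658, -3.071, -0.001]
wrist_force: [1.5, 1.5, 0.4]
width: 0.586
grip_force: 0.0
```

Call:
move_arm(series=[5, 0, 0, 0, 0, 0, -8.4, 5, 0, 0, 0, 0, 0, -8.4, 5, 0, 0, 0, 0, 0, -8.4, 5, 0, 0, 0, 0, 0, -8.4, 5, 0, 0, 0, 0, 0, 0])

```text
time: 2.72
tool_pos: [0.481, -0.295, 0.2387]
tcp_rot: [0.256, -3.13, -0.001]
wrist_force: [0.7, -0.4, -0.1]
width: 0.585
grip_force: 0.0
```

```bash
python3 - <<'E'
from m import *
c=calibration('wrist');w=snap('wrist','w1.png');s=snap('scene','s1.png');t=snap('top','t1.png')
o,v=ray(c,(256,192));print('cam',o.round(3),v.round(3))
a,pa,n=blob(w,(0,0,800,600),[0,0,130],[179,60,255]);print(a,n)
print(atz(c,a,.024),[atz(c,p,.024)[:2].round(4).tolist() for p in pa])
print('pred px A',proj(c,[.4795,-.2945,.024]))
im=np.vstack([np.hstack([w,s])[:, :],np.hstack([t,np.zeros_like(t)])])
cv2.imwrite('pics/j1.png',cv2.resize(np.hstack([w,t]),(800,300),interpolation=3)[:,:,::-1])
E
```

```text
cam [ 0.405 -0.308  0.374] [ 0.303  0.047 -0.952]
[ 67.44371756 244.34261462] 18496
[ 0.61841435 -0.50360446  0.024     ] [[0.5691, -0.6188], [0.4883, -0.4549], [0.6702, -0.3885], [0.7785, -0.5759]]
pred px A [257.88533872 159.8122243 ]
```

View pics/j1.png

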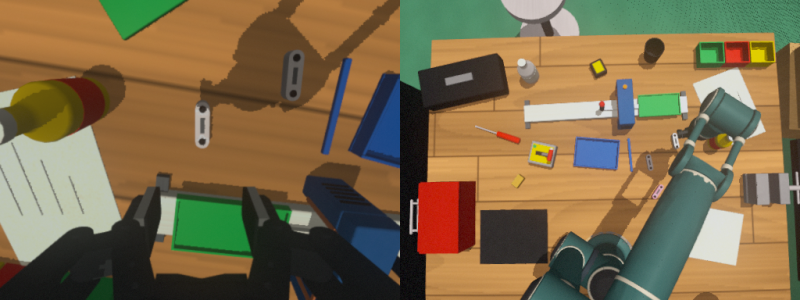

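The wrist view confirms link A at (258,159) px against a prediction of (258,160). The newly uncovered bench on the left has no third link. I'm descending and grasping.

Call:
move_arm(series=[5, 0.15, 0.05, 6, 0, 0, 0, 5, 0, 0, 6, 0, 0, 0, 5, 0, 0, 5, 0, 0, 0, 5, 0, 0, 3, 0, 0, 0, 5, 0, 0, 2.3, 0, 0, 0])

```text
time: 3.5
tool_pos: [0.4789, -0.2942, 0.0143]
tcp_rot: [0.256, -3.129, -0.002]
wrist_force: [0.0, 0.1, 0.2]
width: 0.585
grip_force: 0.0
```

Call:
move_arm(series=[5, 0, 0, 0.1, 0, 0, 0, 1, 0, 0, 0, 0, 0, 0, 1, 0, 0, 0, 0, 0, 0, 1, 0, 0, 0, 0, 0, 0, 1, 0, 0, 0, 0, 0, 0])

```text
time: 4.12
tool_pos: [0.4811, -0.2957, 0.017]
tcp_rot: [-0.258, 3.129, -0.003]
wrist_force: [-0.9, 0.3, 6.6]
width: 0.216
grip_force: 61.6
```

Call:
move_arm(series=[1, 0, 0, 0, 0, 0, 0, 1, 0, 0, -2, 0, 0, 0, 1, 0, 0, -4, 0, 0, 0, 1, 0, 0, -5, 0, 0, 0, 1, 0, 0, 0, 0, 0, 0])

```text
time: 4.75
tool_pos: [0.4829, -0.297, 0.1303]
tcp_rot: [-0.258, 3.123, -0.01]
wrist_force: [0.7, -0.4, -2.2]
width: 0.217
grip_force: 60.7
```

```bash
python3 - <<'E'
from h import *
a=np.deg2rad(2.2);T=np.array([.6265,-.2293]);ax=np.array([np.cos(a),np.sin(a)]);ay=np.array([-np.sin(a),np.cos(a)])
for o in (-.045,.015):
    p=T+o*ay;print(o,p.round(4));step([*p,.14])
# better tray estimate from top corners and screen box
E
```

```text
-0.045 [ 0.6282 -0.2743]
t 4.75 tcp [ 0.4829 -0.297   0.1303] rot [-0.258  3.123 -0.01 ] w 0.217
shift cm [-14.72  -0.14  -0.87]
0.015 [ 0.6259 -0.2143]
t 4.75 tcp [ 0.4829 -0.297   0.1303] rot [-0.258  3.123 -0.01 ] w 0.217
shift cm [-15.47   5.81  -0.9 ]
```

Call:
move_arm(series=[1, 0, 0, 0, 0, 0, 7.2, 1, -4.8, 0.6, 0, 0, 0, 0, 1, -4.8, 0.6, 0, 0, 0, 0, 1, -5, 0.5, 0, 0, 0, 0, 1, 0, 0, 0, 0, 0, 0])

```text
time: 5.38
tool_pos: [0.6272, -0.2709, 0.1229]
tcp_rot: [0.065, -3.14, -0.002]
wrist_force: [-1.1, 0.1, -2.4]
width: 0.216
grip_force: 60.5
```

```bash
python3 - <<'E'
from m import *
c=calibration('wrist');step([.6282,-.2743,.06]);print('rot',R.from_rotvec(read_state()['tcp_rot']).as_matrix().round(3))
w=snap('wrist','w2.png');t=snap('top','t2.png')
cv2.imwrite('pics/j2.png',cv2.resize(w,(640,480))[:,:,::-1])
a=np.deg2rad(2.2);T=np.array([.6265,-.2293]);X=np.array([[np.cos(a),-np.sin(a)],[np.sin(a),np.cos(a)]])
for p in [(-.045,-.085),(-.045,.085),(.045,.085),(.045,-.085)]: print('rim px*1.25',p,(proj(c,[*(T+X@p),.047])*1.25).round(0))
E
```

```text
t 5.38 tcp [ 0.6272 -0.2709  0.1229] rot [ 6.50e-02 -3.14e+00 -2.00e-03] w 0.216
shift cm [-0.09 -0.35  6.29]
rot [[-0.999 -0.041 -0.001]
 [-0.041  0.999  0.001]
 [ 0.001  0.001 -1.   ]]
rim px*1.25 (-0.045, -0.085) [238. 176.]
rim px*1.25 (-0.045, 0.085) [563. 177.]
rim px*1.25 (0.045, 0.085) [535. 329.]
rim px*1.25 (0.045, -0.085) [247. 329.]
```

View pics/j2.png

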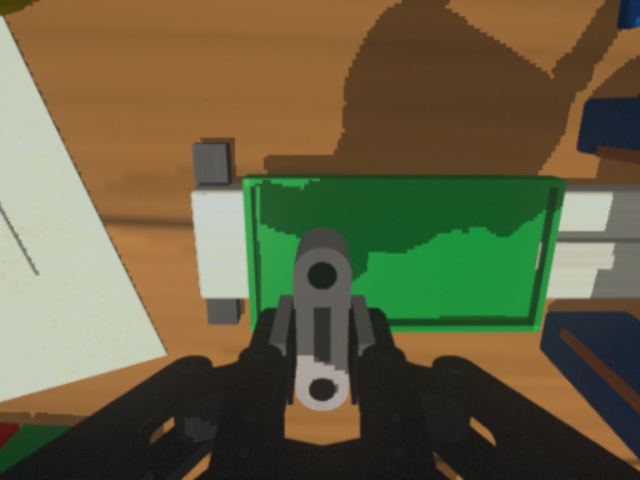

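The wrist view shows link A gripped above the tray. The rim corners are at (245,178), (564,177), (540,329) and (253,328), within about 2 mm of the prediction. I'm lowering it.

Call:
move_arm(series=[1, -0.1, -0.15, 3, 0, 0, 0, 1, 0, 0, 2, 0, 0, 0, 1, 0, 0, 1, 0, 0, 0, 1, 0, 0, 0.4, 0, 0, 0, 1, 0, 0, 0, 0, 0, 0])

```text
time: 6.1
tool_pos: [0.6262, -0.2739, 0.0616]
tcp_rot: [-0.061, 3.141, -0.0]
wrist_force: [0.3, 0.8, -2.6]
width: 0.217
grip_force: 60.6
```

Call:
move_arm(series=[1, 0, 0, 0.3, 0, 0, 0, 1, 0, 0, 0.2, 0, 0, 0, 1, 0, 0, 0, 0, 0, 0])

```text
time: 6.48
tool_pos: [0.6261, -0.2737, 0.0564]
tcp_rot: [-0.061, 3.141, -0.0]
wrist_force: [-0.3, -0.1, -2.5]
width: 0.223
grip_force: 37.7
```

Call:
move_arm(series=[4, 0, 0, 0, 0, 0, 0, 4, 0, 0, 0, 0, 0, 0, 4, 0, 0, 0, 0, 0, 0, 4, 0, 0, -2, 0, 0, 0, 4, 0, 0, -5, 0, 0, 0])

```text
time: 7.1
tool_pos: [0.6239, -0.2727, 0.1247]
tcp_rot: [0.061, -3.135, -0.004]
wrist_force: [0.2, -0.3, 1.0]
width: 0.467
grip_force: 0.0
```

Call:
move_arm(series=[5, 0, 0, -5, 0, 0, 0, 5, 0, 0, -5, 0, 0, -7.2, 5, 0, 0, 0, 0, 0, 0])

```text
time: 7.48
tool_pos: [0.6297, -0.2754, 0.2354]
tcp_rot: [-0.258, 3.119, -0.011]
wrist_force: [0.6, -0.5, 0.2]
width: 0.585
grip_force: 0.0
```

```bash
python3 - <<'E'
from m import *
t=snap('top','t3.png');s=snap('scene','s3.png');ct,cs=calibration('top'),calibration('scene')
W=([0,0,110],[179,75,255])
w=snap('wrist','w3.png');cw=calibration('wrist')
a,_,n=blob(s,(320,240,357,280),*W);print('B scene',a,n,atz(cs,a,.022))
print('B px in wrist',proj(cw,[.3935,-.184,.024]))
x,px,n=blob(t,(482,300,515,350),*W);print('B top',x,n,atz(ct,x,.024))
step([.3935,-.184,.2])
cv2.imwrite('pics/j3.png',cv2.resize(np.hstack([w,s]),(800,300),interpolation=3)[:,:,::-1])
E
```

```text
B scene [216.10204082 161.69387755] 49 [ 0.3830343  -0.18733258  0.022     ]
B px in wrist [400.23803038 -73.16136595]
B top [318.31578947 205.35789474] 95 [ 0.40021284 -0.18221889  0.024     ]
t 7.62 tcp [ 0.6257 -0.2735  0.2266] rot [ 0.257 -3.131 -0.   ] w 0.586
shift cm [21.45 12.62  2.66]
```

View pics/j3.png

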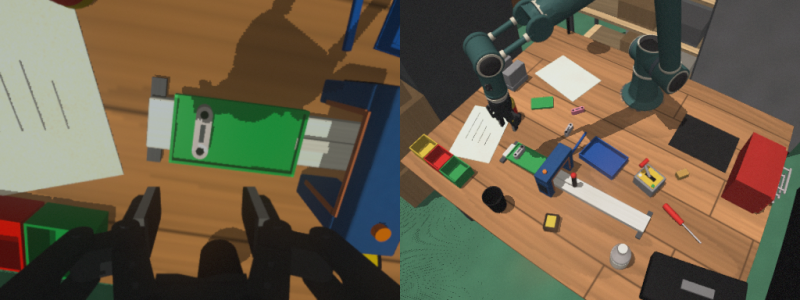

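Link A lies in the tray, clear of the rim. I'm moving above link B.

Call:
move_arm(series=[5, 4.3, 2.5, 0, 0, 0, 0, 5, 4.3, 2.5, 0, 0, 0, 0, 5, 4.3, 2.5, 0, 0, 0, 0, 5, 4.3, 2.5, 0, 0, 0, 0, 5, 4.2, 2.6, 0, 0, 0, 0])

```text
time: 8.25
tool_pos: [0.3915, -0.1832, 0.2241]
tcp_rot: [0.257, -3.127, -0.004]
wrist_force: [-1.1, 0.6, 0.9]
width: 0.587
grip_force: 0.0
```

```bash
python3 - <<'E'
from m import *
w=snap('wrist','w4.png');cw=calibration('wrist')
p=proj(cw,[.3935,-.184,.024]);print('pred',p)
x,y=p*1.5625
a,pa,n=blob(w,(x-70,max(y-110,0),x+70,y+110),[0,0,60],[179,70,255]);print(a,n,atz(cw,a,.024).round(4))
Q=np.array([atz(cw,q,.024)[:2] for q in pa]);print(Q.round(4).tolist())
step([.3935,-.184,.015])
cv2.imwrite('pics/j4.png',w[:,:,::-1])
E
```

```text
pred [251.41026317 172.71821562]
[256.75504587 165.08256881] 1090 [ 0.3844 -0.1798  0.024 ]
[[0.3531, -0.1951], [0.3499, -0.1759], [0.4165, -0.1643], [0.4198, -0.1846]]
t 8.3 tcp [ 0.3856 -0.1803  0.2225] rot [ 0.257 -3.121 -0.01 ] w 0.583
shift cm [-0.92 -0.64 20.74]
```

View pics/j4.png

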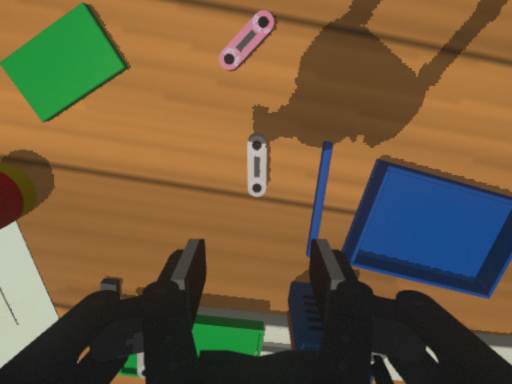

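Link B is at (257,165) px, white and unpainted, with the pink look-alike at (247,40). The arm was still settling, so I'm measuring again at rest.

```bash
python3 - <<'E'
from m import *
for i in range(3): read_camera('top')
cw=calibration('wrist');w=snap('wrist','w5.png')
p=proj(cw,[.3935,-.184,.024]);print('pred',p)
x,y=p*1.5625
a,pa,n=blob(w,(x-70,max(y-110,0),x+70,y+110),[0,0,60],[179,70,255]);print(a,n,atz(cw,a,.024).round(4))
Q=np.array([atz(cw,q,.024)[:2] for q in pa]);print(Q.round(4).tolist(),Q.mean(0))
step([*Q.mean(0),.017])
E
```

```text
pred [257.05064253 164.25065232]
[257.93112948 163.34527089] 1089 [ 0.3924 -0.1832  0.024 ]
[[0.3604, -0.1978], [0.3574, -0.1796], [0.4244, -0.1679], [0.4276, -0.1872]] [ 0.39244483 -0.18315829]
t 8.5 tcp [ 0.3943 -0.1844  0.2255] rot [ 2.580e-01 -3.131e+00 -1.000e-03] w 0.583
shift cm [ 0.15  0.14 20.85]
```

Call:
move_arm(series=[5, 0.15, 0.14, 6, 0, 0, 0, 5, 0, 0, 5, 0, 0, 0, 5, 0, 0, 4, 0, 0, 0, 5, 0, 0, 3.5, 0, 0, 0, 5, 0, 0, 2.2, 0, 0, 0])

```text
time: 9.12
tool_pos: [0.3926, -0.1832, 0.0168]
tcp_rot: [0.258, -3.128, -0.003]
wrist_force: [0.5, 1.2, -0.5]
width: 0.59
grip_force: 0.0
```

Call:
move_arm(series=[5, 0, 0, 0, 0, 0, 0, 1, 0, 0, 0, 0, 0, 0, 1, 0, 0, 0, 0, 0, 0, 1, 0, 0, 0, 0, 0, 0, 1, 0, 0, 0, 0, 0, 0])

```text
time: 9.75
tool_pos: [0.3941, -0.1841, 0.0206]
tcp_rot: [-0.258, 3.128, -0.003]
wrist_force: [0.8, -1.1, 5.5]
width: 0.214
grip_force: 61.1
```

Call:
move_arm(series=[1, 0, 0, 0, 0, 0, 0, 1, 0, 0, -2, 0, 0, 0, 1, 0, 0, -4, 0, 0, 0, 1, 0, 0, -6, 0, 0, 7.2, 1, 0, 0, 0, 0, 0, 0])

```text
time: 10.38
tool_pos: [0.396, -0.1851, 0.1442]
tcp_rot: [-0.06, 3.132, -0.008]
wrist_force: [0.7, -0.8, -2.3]
width: 0.212
grip_force: 60.3
```

```bash
python3 - <<'E'
from h import *
read_camera('top');read_camera('top')
step([.6255,-.2115,.13])
E
```

```text
t 10.47 tcp [ 0.3923 -0.1832  0.1393] rot [-0.062  3.141 -0.   ] w 0.212
shift cm [-23.19  -3.75   0.94]
```

Call:
move_arm(series=[1, -4.7, -0.75, 0, 0, 0, 0, 1, -4.7, -0.75, 0, 0, 0, 0, 1, -4.7, -0.75, 0, 0, 0, 0, 1, -4.7, -0.75, 0, 0, 0, 0, 1, -4.4, -0.75, 0, 0, 0, 0])

```text
time: 11.1
tool_pos: [0.6251, -0.211, 0.1351]
tcp_rot: [0.062, -3.135, -0.004]
wrist_force: [-0.3, -0.4, -1.6]
width: 0.213
grip_force: 60.2
```

Call:
move_arm(series=[1, 0, 0, 2, 0, 0, 0, 1, 0, 0, 2, 0, 0, 0, 1, 0, 0, 2, 0, 0, 0, 1, 0, 0, 1, 0, 0, 0, 1, 0, 0, 0, 0, 0, 0])

```text
time: 11.72
tool_pos: [0.6245, -0.2114, 0.0679]
tcp_rot: [0.061, -3.139, -0.001]
wrist_force: [0.2, -0.2, -1.9]
width: 0.215
grip_force: 60.3
```

```bash
python3 - <<'E'
from h import *
w=snap('wrist','w6.png')
step([.6255,-.2115,.06]);cv2.imwrite('pics/j6.png',w[:,:,::-1])
E
```

```text
t 11.78 tcp [ 0.6255 -0.2117  0.0692] rot [ 0.061 -3.141 -0.   ] w 0.215
shift cm [-0.    0.02  0.92]
```

View pics/j6.png

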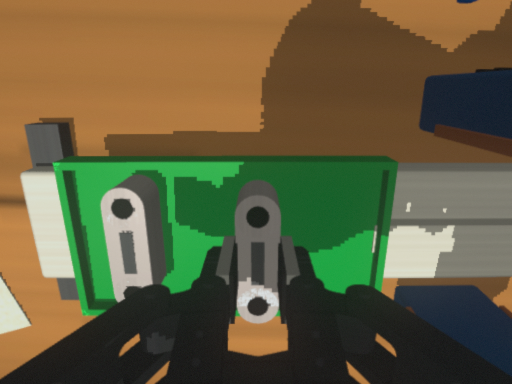

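Link A sits at the left of the tray and link B hangs over the middle, with holes at (258,215) and (258,305). I'm lowering and releasing, then lifting away.

Call:
move_arm(series=[1, 0, 0, 0.5, 0, 0, 0, 1, 0, 0, 0.4, 0, 0, 0, 1, 0, 0, 0.2, 0, 0, 0, 1, 0, 0, 0, 0, 0, 0])

```text
time: 12.28
tool_pos: [0.6262, -0.2119, 0.0597]
tcp_rot: [-0.061, 3.14, -0.0]
wrist_force: [-3.7, 0.8, 5.4]
width: 0.209
grip_force: 61.0
```

Call:
move_arm(series=[4, 0, 0, 0, 0, 0, 0, 4, 0, 0, 0, 0, 0, 0, 4, 0, 0, 0, 0, 0, 0, 4, 0, 0, -2, 0, 0, 0, 4, 0, 0, -5, 0, 0, 0])

```text
time: 12.9
tool_pos: [0.6236, -0.2109, 0.1266]
tcp_rot: [0.061, -3.135, -0.004]
wrist_force: [1.1, 0.0, 0.7]
width: 0.464
grip_force: 0.0
```

Call:
move_arm(series=[4, 0, 0, -5, 0, 0, 0, 4, 0, 0, -5, 0, 0, 0, 4, 0, 0, 0, 0, 0, 0, 4, 0, 0, 0, 0, 0, 0])

```text
time: 13.4
tool_pos: [0.626, -0.2118, 0.2294]
tcp_rot: [-0.061, 3.14, -0.001]
wrist_force: [-0.4, -0.1, -0.6]
width: 0.468
grip_force: 0.0
```

```bash
python3 - <<'E'
from m import *
cw=calibration('wrist');w=snap('wrist','w7.png')
a=np.deg2rad(2.2);T=np.array([.6265,-.2275]);X=np.array([[np.cos(a),-np.sin(a)],[np.sin(a),np.cos(a)]])
for nm,o in(('A',(0,-.045)),('B',(0,.016))):
    p=proj(cw,[*(T+X@o),.063]);x,y=p*1.5625
    q,pq,n=blob(w,(x-45,max(y-80,0),x+45,y+80),[0,0,60],[179,80,255]);P=atz(cw,q,.063)
    print(nm,p.round(1),q.round(1),n,'tray frame',(X.T@(P[:2]-T)).round(4))
t=snap('top','t7.png');s=snap('scene','s7.png');ct,cs=calibration('top'),calibration('scene')
a1,_,n=blob(t,(285,290,315,330),[0,180,100],[6,255,255]);b1,_,m=blob(s,(470,310,505,340),[0,180,100],[6,255,255]);print('bar',tri(ct,a1,cs,b1),n,m)
step([.4243,.208,.24])
cv2.imwrite('pics/j7.png',np.hstack([w[:250,:330],s[150:400,200:400]])[:,:,::-1])
E
```

```text
A [193.9 171.6] [194.1 166.1] 1620 tray frame [-0.0054 -0.0445]
B [257.8 171.6] [257.4 169.6] 1349 tray frame [-0.002   0.0157]
bar (array([0.42398045, 0.20805569, 0.11386678]), np.float64(0.001647142535463931)) 64 61
t 13.55 tcp [ 0.6248 -0.2113  0.2263] rot [ 6.100e-02 -3.138e+00 -2.000e-03] w 0.466
shift cm [18.4  42.68 -1.25]Traceback (most recent call last):
  File "<stdin>", line 11, in <module>
    return _nx.concatenate(arrs, 1, dtype=dtype, casting=casting)
           ~~~~~~~~~~~~~~~^^^^^^^^^^^^^^^^^^^^^^^^^^^^^^^^^^^^^^^
ValueError: all the input array dimensions except for the concatenation axis must match exactly, but along dimension 0, the array at index 0 has size 250 and the array at index 1 has size 234
```

Both links lie on the tray floor, A at (-5,-45) mm and B at (-2,16) mm in the tray frame. The toggle bar is still at (0.424, 0.208, 0.114), which is OFF. Next I bring shut fingers behind the bar.

Call:
move_arm(series=[0, 2.4, 4.8, 0, 0, 0, 0, 0, 2.4, 4.8, 0, 0, 0, 0, 0, 2.4, 4.8, 0, 0, 0, 0, 0, 2.5, 4.9, 0, 0, 0, 0])

```text
time: 14.05
tool_pos: [0.5196, -0.0213, 0.2265]
tcp_rot: [0.06, -3.138, -0.001]
wrist_force: [0.8, -0.1, 0.0]
width: -0.001
grip_force: 0.0
```

Call:
move_arm(series=[0, 2.4, 4.8, 0, 0, 0, 0, 0, 2.4, 4.8, 0, 0, 0, 0, 0, 2.5, 4.9, 0, 0, 0, 0, 0, 2.5, 4.9, 0, 0, 0, 0])

```text
time: 14.55
tool_pos: [0.4141, 0.1684, 0.2268]
tcp_rot: [0.06, -3.139, 0.001]
wrist_force: [0.1, 0.5, 0.8]
width: -0.001
grip_force: 0.0
```

Call:
move_arm(series=[0, 0, 0, 0, 0, 0, 7.6, 0, 0, 0, 0, 0, 0, 7.6, 0, 0, 0, 0, 0, 0, 0, 0, 0, 0, 0, 0, 0, 0])

```text
time: 15.05
tool_pos: [0.4156, 0.1671, 0.2275]
tcp_rot: [-0.352, -3.12, 0.001]
wrist_force: [-0.4, -0.5, 0.0]
width: -0.0
grip_force: 0.0
```

```bash
python3 - <<'E'
from m import *
cw=calibration('wrist');w=snap('wrist','w8.png');t=snap('top','t8.png');s=snap('scene','s8.png')
step([.415,.168,.105])
im=np.vstack([np.hstack([cv2.resize(w,(400,300)),cv2.resize(s[120:384,150:502],(400,300))]),np.hstack([cv2.resize(t[70:270,130:400],(400,300)),cv2.resize(t[150:230,150:257],(400,300),interpolation=2)])])
cv2.imwrite('pics/j8.png',im[:,:,::-1])
E
```

```text
t 15.2 tcp [0.416  0.1671 0.228 ] rot [-0.354 -3.121  0.   ] w -0.0
shift cm [ 0.11  0.07 12.3 ]
```

View pics/j8.png

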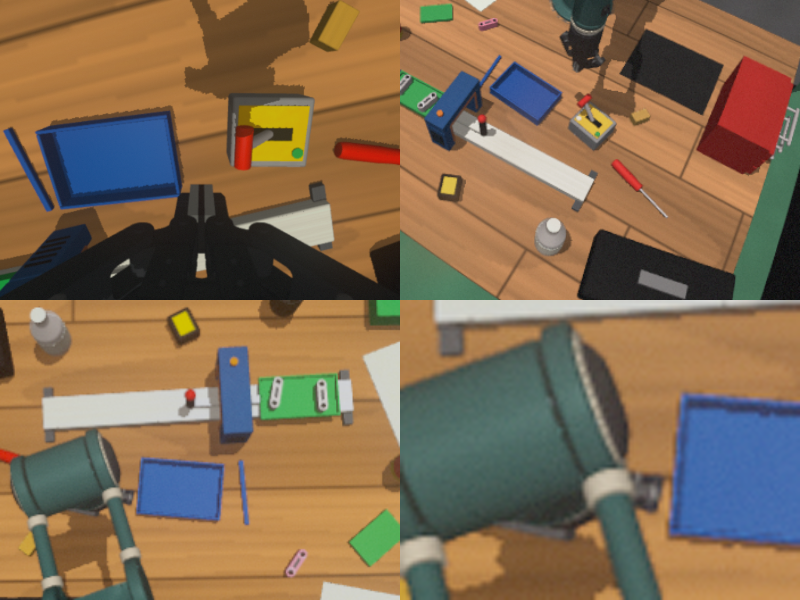

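Top view: shut fingers are left of the blue box and behind the red bar. In the tray, link B at (275,392) now looks skewed, so I'm checking that before pushing.

```bash
python3 - <<'E'
from m import *
t=cv2.imread('pics/t8.png')[:,:,::-1].copy();s=cv2.imread('pics/s8.png')[:,:,::-1].copy();ct,cs=calibration('top'),calibration('scene')
a=np.deg2rad(2.2);T=np.array([.6265,-.2275]);X=np.array([[np.cos(a),-np.sin(a)],[np.sin(a),np.cos(a)]])
for o in(-.045,.016):
    p=proj(ct,[*(T+X@[0,o]),.063]);x,y=p*1.5625
    q,pq,n=blob(t,(x-26,y-45,x+26,y+45),[0,0,90],[179,80,255])
    print(p.round(1),q.round(1),n,(X.T@(atz(ct,q,.063)[:2]-T)).round(4))
    print([(X.T@(atz(ct,r,.063)[:2]-T)).round(3).tolist() for r in pq])
h=np.hstack([cv2.resize(t[105:160,290:385],(475,275),interpolation=2),cv2.resize(s[160:220,130:200],(320,275),interpolation=2)])
cv2.imwrite('pics/j9.png',h[:,:,::-1])
E
```

```text
[346.4 131.8] [346.9 133.5] 160 [-0.0055 -0.0461]
[[-0.038, -0.031], [0.032, -0.037], [0.03, -0.062], [-0.04, -0.056]]
[327.1 132.9] [315.5 131.7] 167 [0.0057 0.052 ]
[[-0.023, 0.075], [0.044, 0.06], [0.038, 0.032], [-0.029, 0.047]]
```

View pics/j9.png

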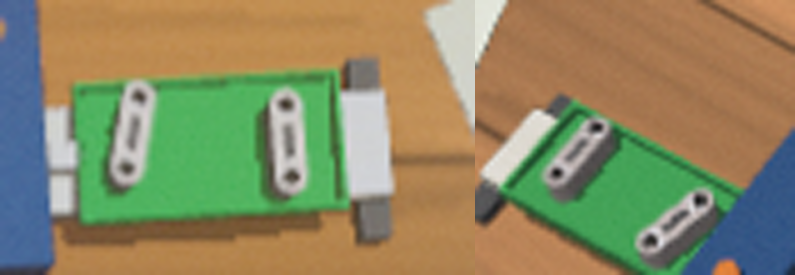

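Link B was knocked to (6, 52) mm and about 13° skewed, but it is still within the tray rim, so the step 1 condition holds. I'm continuing with the switch.

Call:
move_arm(series=[0, 0.1, 0, 4, 0, 0, 0, 0, 0, 0, 4, 0, 0, 0, 0, 0, 0, 2.5, 0, 0, 0, 0, 0, 0, 1.8, 0, 0, 0, 0, 0, 0, 0, 0, 0, 0])

```text
time: 15.82
tool_pos: [0.4136, 0.1669, 0.1037]
tcp_rot: [-0.354, -3.118, 0.003]
wrist_force: [-0.1, -0.2, 0.5]
width: -0.001
grip_force: 0.0
```

Call:
move_arm(series=[0, 0, 1.5, 0, 0, 0, 0, 0, 0, 1.5, 0, 0, 0, 0, 0, 0, 1.5, 0, 0, 0, 0, 0, 0, 1, 0, 0, 0, 0, 0, 0, 1, 0, 0, 0, 0])

```text
time: 16.45
tool_pos: [0.4297, 0.232, 0.1054]
tcp_rot: [0.354, 3.121, 0.0]
wrist_force: [-0.2, -0.4, -0.8]
width: -0.001
grip_force: 0.1
```

Call:
move_arm(series=[0, 0, 0.8, 0, 0, 0, 0, 0, 0, 0.5, 0, 0, 0, 0, 0, 0, 0, 0, 0, 0, 0])

```text
time: 16.82
tool_pos: [0.4325, 0.2438, 0.1052]
tcp_rot: [-0.354, -3.121, 0.0]
wrist_force: [0.5, -0.2, -0.2]
width: 0.002
grip_force: 0.0
```

```bash
python3 - <<'E'
from m import *
w=snap('wrist','w10.png');s=snap('scene','s10.png');cs=calibration('scene')
step([.434,.251,.105])
h=np.hstack([cv2.resize(w[80:280,200:500],(450,300)),cv2.resize(s[170:270,270:380],(330,300),interpolation=2)])
cv2.imwrite('pics/j10.png',h[:,:,::-1])
print('ON bar px',proj(cs,[.444,.294,.114]),'off',proj(cs,[.424,.208,.114]))
m=cv2.inRange(cv2.cvtColor(s,cv2.COLOR_RGB2HSV),np.array([0,180,100]),np.array([6,255,255]))
_,_,st,ce=cv2.connectedComponentsWithStats(m);print([(x[4],c.round(0).tolist()) for x,c in zip(st[1:],ce[1:]) if x[4]>15])
E
```

```text
t 16.93 tcp [0.4324 0.2434 0.1052] rot [-0.355 -3.121  0.   ] w 0.004
shift cm [0.01 0.78 0.02]
ON bar px [334.09340449 226.00340391] off [311.76674123 207.84699721]
[(np.int32(120), [140.0, 147.0]), (np.int32(3456), [463.0, 212.0]), (np.int32(446), [50.0, 203.0]), (np.int32(36), [222.0, 224.0]), (np.int32(67), [334.0, 227.0]), (np.int32(28), [436.0, 247.0]), (np.int32(22), [415.0, 249.0]), (np.int32(60), [427.0, 256.0]), (np.int32(17), [442.0, 255.0]), (np.int32(239), [349.0, 273.0]), (np.int32(16), [460.0, 268.0])]
```

The toggle bar is at (334,227) in the scene, exactly the predicted ON position, and the knob is still at (222,224). I'm retracting, turning the tool, and checking the arch face against the knob before inserting.

Call:
move_arm(series=[0, 0, -1, 0, 0, 0, 0, 0, 0, 0, -4, 0, 0, 0, 0, 0, 0, -5, 0, 0, 0, 0, 0, 0, -3, 0, 0, 0, 0, 0, 0, 0, 0, 0, 10.7])

```text
time: 17.55
tool_pos: [0.4321, 0.2339, 0.2291]
tcp_rot: [0.651, 3.068, 0.006]
wrist_force: [-0.5, -0.4, -0.4]
width: -0.0
grip_force: 0.0
```

Call:
move_arm(series=[0, 0, 0, 0, 0, 0, 10.7, 0, 0, 0, 0, 0, 0, 10.7, 0, 0, 0, 0, 0, 0, 10.7, 0, 0, 0, 0, 0, 0, 10.7, 0, 0, 0, 0, 0, 0, 10.7])

```text
time: 18.18
tool_pos: [0.4299, 0.2329, 0.2251]
tcp_rot: [-1.968, -2.449, 0.001]
wrist_force: [-0.4, 0.2, 0.2]
width: -0.003
grip_force: 0.0
```

Call:
move_arm(series=[0, 0, 0, 0, 0, 0, 10.7, 0, 0, 0, 0, 0, 0, 0, 0, 0, 0, 0, 0, 0, 0])

```text
time: 18.55
tool_pos: [0.4301, 0.2334, 0.2252]
tcp_rot: [2.177, 2.265, -0.0]
wrist_force: [0.1, 0.2, 0.1]
width: 0.001
grip_force: 0.0
```

```bash
python3 - <<'E'
from m import *
t=snap('top','t11.png');s=snap('scene','s11.png');ct,cs=calibration('top'),calibration('scene')
B=([105,120,40],[125,255,255])
q,pq,n=blob(t,(425,150,475,265),*B);print('arch',q,n,[atz(ct,r,.142)[:2].round(3).tolist() for r in pq],atz(ct,q,.142))
a=np.deg2rad(2.2);T=np.array([.6265,-.2275]);X=np.array([[np.cos(a),-np.sin(a)],[np.sin(a),np.cos(a)]])
C=T+X@[0,.155];print('pred C',C)
for o in [(-.087,.03),(.087,.03),(.087,-.03),(-.087,-.03)]: print((proj(ct,[*(C+X@o),.142])).round(1),end=' ')
print('\n img corners',pq.round(1).tolist())
Rd=([0,180,100],[6,255,255])
k,_,_=blob(t,(395,195,415,215),*Rd);l,_,_=blob(s,(335,340,360,362),*Rd);print('knob',tri(ct,k,cs,l))
step([.6185,-.025,.20]);print('q',read_state()['q'].round(2))
E
```

```text
arch [288.60997067 130.61192571] 1023 [[0.704, -0.053], [0.706, -0.109], [0.538, -0.115], [0.535, -0.06]] [ 0.61721168 -0.08469025  0.142     ]
pred C [ 0.62054989 -0.07261425]
[276.2 159.3] [272.5 101.5] [292.7 100.3] [296.6 158.1] 
 img corners [[277.1, 102.3], [296.1, 101.0], [299.8, 157.0], [280.8, 158.3]]
knob (array([0.61769701, 0.00548839, 0.11231887]), np.float64(0.0002469800452135824))
t 18.65 tcp [0.4302 0.2336 0.2253] rot [ 2.178  2.264 -0.   ] w -0.005
shift cm [-26.57  17.81   2.53]
q [ 0.45 -0.08  2.01 -0.    1.22  0.41]
```

The knob triangulates at (0.6177, 0.0055, 0.112), which agrees with 115 mm, and the arch's left face is at y ≈ -0.056. The gap to the ball is about 50 mm, enough for the shut fingers. I'm inserting them.

Call:
move_arm(series=[0, -5.3, 3.5, 0, 0, 0, 0, 0, -5.3, 3.5, 0, 0, 0, 0, 0, -5.3, 3.6, 0, 0, 0, 0, 0, -5.3, 3.6, 0, 0, 0, 0, 0, -5.3, 3.6, 0, 0, 0, 0])

```text
time: 19.27
tool_pos: [0.6151, -0.0207, 0.2253]
tcp_rot: [2.178, 2.264, 0.001]
wrist_force: [0.2, -0.1, 0.9]
width: -0.0
grip_force: 0.0
```

Call:
move_arm(series=[0, 0, 0, 3, 0, 0, 0, 0, 0, 0, 3, 0, 0, 0, 0, 0, 0, 0, 0, 0, 0])

```text
time: 19.65
tool_pos: [0.6115, -0.019, 0.1619]
tcp_rot: [-2.175, -2.259, 0.007]
wrist_force: [-0.3, 0.8, 0.5]
width: -0.002
grip_force: 0.0
```

```bash
python3 - <<'E'
from h import *
read_camera('top');step([.6185,-.025,.10])
print(R.from_rotvec(read_state()['tcp_rot']).as_matrix().round(3))
E
```

```text
t 19.7 tcp [ 0.613  -0.0189  0.1641] rot [-2.177 -2.261  0.003] w 0.001
shift cm [-0.63  0.55  6.4 ]
[[-0.038  0.999 -0.003]
 [ 0.999  0.038  0.   ]
 [ 0.    -0.003 -1.   ]]
```

Call:
move_arm(series=[0, -0.6, 0.5, 0, 0, 0, 0, 0, 0, 0, 2, 0, 0, 0, 0, 0, 0, 2, 0, 0, 0, 0, 0, 0, 2.3, 0, 0, 0, 0, 0, 0, 0, 0, 0, 0])

```text
time: 20.32
tool_pos: [0.6162, -0.0243, 0.0985]
tcp_rot: [-2.176, -2.259, 0.007]
wrist_force: [-0.4, -0.6, -0.6]
width: 0.002
grip_force: 0.0
```

Call:
move_arm(series=[0, 0.3, 0, 0, 0, 0, 0, 0, 0.4, 0, 0, 0, 0, 0, 0, 0.5, 0, 0, 0, 0, 0, 0, 0.7, 0, 0, 0, 0, 0, 0, 0.9, 0, 0, 0, 0, 0])

```text
time: 20.95
tool_pos: [0.6189, 0.0034, 0.1032]
tcp_rot: [2.179, 2.261, 0.001]
wrist_force: [0.5, -3.2, 1.5]
width: 0.003
grip_force: 1.4
```

Call:
move_arm(series=[0, 1.1, 0, 0, 0, 0, 0, 0, 1.1, 0, 0, 0, 0, 0, 0, 1.1, 0, 0, 0, 0, 0, 0, 1.1, 0, 0, 0, 0, 0, 0, 1.1, 0, 0, 0, 0, 0])

```text
time: 21.58
tool_pos: [0.6161, 0.059, 0.1022]
tcp_rot: [-2.18, -2.263, 0.0]
wrist_force: [1.1, -2.8, 1.0]
width: -0.002
grip_force: 1.4
```

```bash
python3 - <<'E'
from m import *
s=snap('scene','s12.png');cs=calibration('scene')
m=cv2.inRange(cv2.cvtColor(s,cv2.COLOR_RGB2HSV),np.array([0,180,100]),np.array([6,255,255]))
_,_,st,ce=cv2.connectedComponentsWithStats(m)
for x,c in zip(st[1:],ce[1:]):
    if x[4]>8 and 200<c[0]<345 and 200<c[1]<300: print(x[4],c.round(1),atz(cs,c,.114).round(3))
step([.6185,.1,.10])
cv2.imwrite('pics/j12.png',cv2.resize(s[120:312,100:356],(768,576))[:,:,::-1])
E
```

```text
70 [334.3 226.5] [0.445 0.295 0.114]
t 21.62 tcp [0.6158 0.0605 0.1021] rot [-2.178e+00 -2.262e+00 -1.000e-03] w 0.004
shift cm [3.94 0.42 0.22]
```

View pics/j12.png

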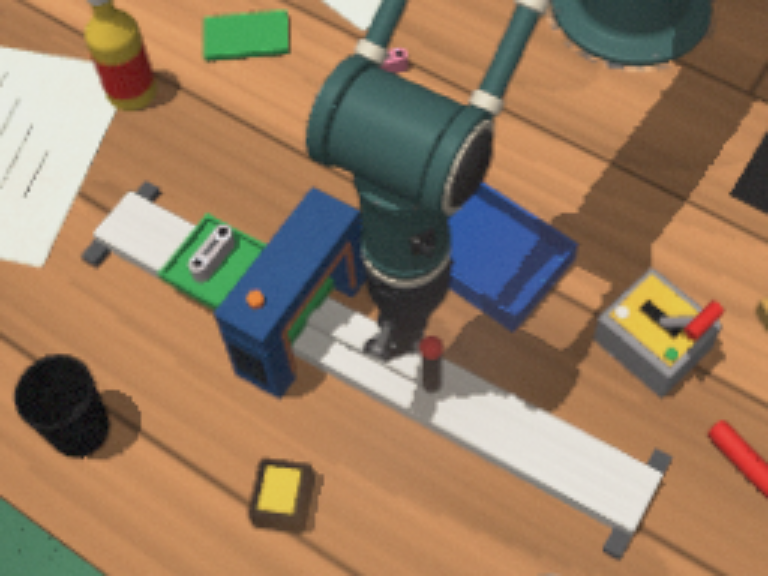

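The tray is passing under the arch with the links in place, the toggle is ON at (708,318), and the post is at (430,365) just ahead of the fingers. I'm continuing.

Call:
move_arm(series=[0, 1.1, 0.05, 0, 0, 0, 0, 0, 1.1, 0.05, 0, 0, 0, 0, 0, 1.1, 0.05, 0, 0, 0, 0, 0, 1.1, 0, 0, 0, 0, 0, 0, 1.1, 0, 0, 0, 0, 0])

```text
time: 22.25
tool_pos: [0.615, 0.1139, 0.1017]
tcp_rot: [-2.179, -2.262, 0.002]
wrist_force: [-1.4, -2.1, -1.1]
width: 0.005
grip_force: 1.4
```

Call:
move_arm(series=[0, 1.1, 0, 0, 0, 0, 0, 0, 1.1, 0, 0, 0, 0, 0, 0, 1.1, 0, 0, 0, 0, 0, 0, 1.1, 0, 0, 0, 0, 0, 0, 1.1, 0, 0, 0, 0, 0])

```text
time: 22.88
tool_pos: [0.6135, 0.169, 0.1022]
tcp_rot: [-2.18, -2.262, -0.0]
wrist_force: [-1.0, -2.8, -2.7]
width: -0.001
grip_force: 1.4
```

Call:
move_arm(series=[0, 1.1, 0, 0, 0, 0, 0, 0, 1.1, 0, 0, 0, 0, 0, 0, 1.1, 0, 0, 0, 0, 0, 0, 1.1, 0, 0, 0, 0, 0, 0, 1.1, 0, 0, 0, 0, 0])

```text
time: 23.5
tool_pos: [0.6114, 0.2239, 0.1022]
tcp_rot: [-2.18, -2.262, 0.0]
wrist_force: [-2.0, -2.3, -2.2]
width: -0.0
grip_force: 1.4
```

Call:
move_arm(series=[0, 1.1, 0, 0, 0, 0, 0, 0, 1.1, 0, 0, 0, 0, 0, 0, 1, 0, 0, 0, 0, 0, 0, 0.6, 0, 0, 0, 0, 0, 0, 0, 0, 0, 0, 0, 0])

```text
time: 24.12
tool_pos: [0.6109, 0.2625, 0.103]
tcp_rot: [2.179, 2.263, 0.004]
wrist_force: [-0.9, 0.7, 0.7]
width: -0.002
grip_force: 0.0
```

```bash
python3 - <<'E'
from m import *
s=snap('scene','s13.png');cs=calibration('scene');t=snap('top','t13.png');ct=calibration('top')
for im,c in((s,cs),(t,ct)):
    m=cv2.inRange(cv2.cvtColor(im,cv2.COLOR_RGB2HSV),np.array([0,170,80]),np.array([7,255,255]))
    _,_,st,ce=cv2.connectedComponentsWithStats(m)
    for x,q in zip(st[1:],ce[1:]):
        P=atz(c,q,.115)
        if x[4]>6 and .38<P[0]<.7 and 0<P[1]<.5: print(x[4],q.round(1),P.round(3))
step([.6185,.283,.10])
E
```

```text
23 [330.6 229.9] [0.462 0.291 0.115]
249 [349.5 273.9] [0.558 0.397 0.115]
46 [306.4 268.5] [0.608 0.287 0.115]
11 [124.3 171.9] [0.508 0.411 0.115]
t 24.23 tcp [0.611  0.2618 0.1031] rot [2.179 2.262 0.004] w -0.005
shift cm [2.09 0.83 0.31]
```

Call:
move_arm(series=[0, 0.5, 0, 0, 0, 0, 0, 0, 0.5, 0, 0, 0, 0, 0, 0, 0.4, 0, 0, 0, 0, 0, 0, 0.3, 0, 0, 0, 0, 0, 0, 0, 0, 0, 0, 0, 0])

```text
time: 24.85
tool_pos: [0.6092, 0.2787, 0.1021]
tcp_rot: [-2.179, -2.262, -0.0]
wrist_force: [-1.0, -0.4, -0.2]
width: -0.0
grip_force: 0.0
```

Call:
move_arm(series=[0, 0.3, 0, 0, 0, 0, 0, 0, 0.2, 0, 0, 0, 0, 0, 0, 0, 0, 0, 0, 0, 0])

```text
time: 25.22
tool_pos: [0.609, 0.2833, 0.1021]
tcp_rot: [-2.179, -2.262, 0.0]
wrist_force: [0.4, 0.1, 0.2]
width: -0.001
grip_force: 0.5
```

```bash
python3 - <<'E'
from m import *
s=snap('scene','s14.png');cs=calibration('scene');t=snap('top','t14.png');ct=calibration('top')
m=cv2.inRange(cv2.cvtColor(s,cv2.COLOR_RGB2HSV),np.array([0,170,80]),np.array([7,255,255]))
_,_,st,ce=cv2.connectedComponentsWithStats(m)
for x,q in zip(st[1:],ce[1:]):
    P=atz(cs,q,.115)
    if x[4]>6 and .38<P[0]<.7 and 0<P[1]<.5: print(x[4],q.round(1),P.round(3))
step([.6185,.283,.10])
E
```

```text
255 [349.2 273.6] [0.558 0.396 0.115]
46 [313.  271.9] [0.607 0.307 0.115]
t 25.32 tcp [0.6091 0.2833 0.1021] rot [-2.179 -2.262  0.   ] w 0.002
shift cm [-0.07  0.94  0.21]
```

The knob has reached y = 0.307, 0.301 m of travel, so the carriage is at the far stop. I'm retracting to the isolator's ON side and pushing the toggle off.

Call:
move_arm(series=[0, -1, 0, 0, 0, 0, 0, 0, 0, 0, -4, 0, 0, 0, 0, 0, 0, -5, 0, 0, 0, 0, 0, 0, -3.5, 0, 0, 0, 0, 0, 0, 0, 0, 0, 0])

```text
time: 25.95
tool_pos: [0.6121, 0.2737, 0.2322]
tcp_rot: [2.178, 2.26, 0.012]
wrist_force: [-0.3, -0.6, -0.9]
width: 0.002
grip_force: 0.0
```

Call:
move_arm(series=[0, 2, -5, 0, 0, 0, 0, 0, 2, -5, 0, 0, 0, 0, 0, 2, -5, 0, 0, 0, 0, 0, 0, 0, 0, 0, 0, -10.7, 0, 0, 0, 0, 0, 0, -10.7])

```text
time: 26.58
tool_pos: [0.4559, 0.3272, 0.2256]
tcp_rot: [-1.711, -2.633, 0.003]
wrist_force: [-0.1, 0.8, -0.2]
width: 0.0
grip_force: 0.0
```

Call:
move_arm(series=[0, 0, 0, 0, 0, 0, -10.7, 0, 0, 0, 0, 0, 0, -10.7, 0, 0, 0, 0, 0, 0, -10.7, 0, 0, 0, 0, 0, 0, -10.7, 0, 0, 0, 0, 0, 0, -10.7])

```text
time: 27.2
tool_pos: [0.4567, 0.3267, 0.2254]
tcp_rot: [-0.345, -3.12, 0.003]
wrist_force: [1.3, -0.8, -0.6]
width: -0.002
grip_force: 0.0
```

Call:
move_arm(series=[0, 0, 0, 0, 0, 0, 0])

```text
time: 27.32
tool_pos: [0.4568, 0.3268, 0.2256]
tcp_rot: [-0.358, -3.119, 0.002]
wrist_force: [0.2, -0.5, 0.5]
width: 0.002
grip_force: 0.0
```

```bash
python3 - <<'E'
from m import *
s=snap('scene','s15.png');cs=calibration('scene');t=snap('top','t15.png');ct=calibration('top')
for im,c in((s,cs),(t,ct)):
  m=cv2.inRange(cv2.cvtColor(im,cv2.COLOR_RGB2HSV),np.array([0,170,80]),np.array([7,255,255]))
  _,_,st,ce=cv2.connectedComponentsWithStats(m)
  for x,q in zip(st[1:],ce[1:]):
    P=atz(c,q,.115)
    if x[4]>6 and .38<P[0]<.7 and 0<P[1]<.5: print(x[4],q.round(1),P.round(3))
step([.453,.334,.105])
cv2.imwrite('pics/j15.png',np.hstack([cv2.resize(t[90:190,130:330],(400,200),interpolation=2),cv2.resize(s[190:290,170:370],(400,200),interpolation=2)])[:,:,::-1])
E
```

```text
76 [334.3 226.3] [0.445 0.295 0.115]
265 [349.  273.5] [0.558 0.396 0.115]
51 [312.8 271.6] [0.606 0.306 0.115]
40 [159.2 138.8] [0.607 0.305 0.115]
66 [146.8 177. ] [0.491 0.342 0.115]
77 [163.  192.1] [0.445 0.293 0.115]
t 27.43 tcp [0.4571 0.327  0.2262] rot [-3.60e-01 -3.12e+00  2.00e-03] w 0.002
shift cm [ 0.54  0.6  12.12]
```

View pics/j15.png

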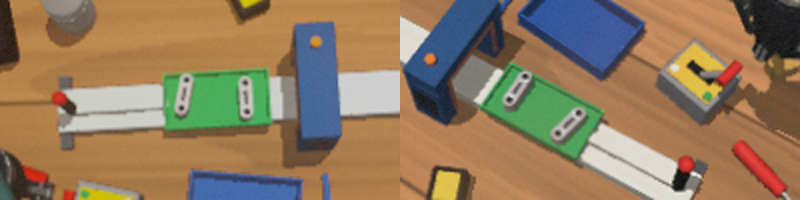

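The carriage is at the far stop with both links in the tray, and the toggle is ON. I'm pushing it off.

Call:
move_arm(series=[0, 0.5, 0.6, 4, 0, 0, 0, 0, 0, 0, 4, 0, 0, 0, 0, 0, 0, 2.5, 0, 0, 0, 0, 0, 0, 1.6, 0, 0, 0, 0, 0, 0, 0, 0, 0, 0])

```text
time: 28.05
tool_pos: [0.4532, 0.3339, 0.105]
tcp_rot: [-0.356, -3.119, 0.003]
wrist_force: [-0.6, -0.4, 0.3]
width: -0.0
grip_force: 0.0
```

Call:
move_arm(series=[0, 0, -1.5, 0, 0, 0, 0, 0, 0, -1.5, 0, 0, 0, 0, 0, 0, -1.5, 0, 0, 0, 0, 0, 0, -1, 0, 0, 0, 0, 0, 0, -1, 0, 0, 0, 0])

```text
time: 28.68
tool_pos: [0.4391, 0.2701, 0.1064]
tcp_rot: [-0.355, -3.121, 0.0]
wrist_force: [-0.7, -0.4, 0.5]
width: 0.001
grip_force: 0.1
```

Call:
move_arm(series=[0, 0, -0.8, 0, 0, 0, 0, 0, 0, -0.6, 0, 0, 0, 0, 0, 0, 0, 0, 0, 0, 0])

```text
time: 29.05
tool_pos: [0.4361, 0.2571, 0.1062]
tcp_rot: [-0.355, -3.121, 0.0]
wrist_force: [-0.2, 0.2, -0.0]
width: -0.001
grip_force: 0.0
```

Call:
move_arm(series=[0, 0, 1, 0, 0, 0, 0, 0, 0, 0, -4, 0, 0, 0, 0, 0, 0, -5, 0, 0, 0, 5, 0, 0, -3, 0, 0, 0, 5, 0, 0, 0, 0, 0, 0])

```text
time: 29.68
tool_pos: [0.4408, 0.2693, 0.2299]
tcp_rot: [0.353, 3.116, 0.007]
wrist_force: [0.1, -0.2, -0.0]
width: 0.424
grip_force: 0.0
```

```bash
python3 - <<'E'
from m import *
s=snap('scene','s16.png');cs=calibration('scene');t=snap('top','t16.png');ct=calibration('top')
for im,c in((s,cs),(t,ct)):
  m=cv2.inRange(cv2.cvtColor(im,cv2.COLOR_RGB2HSV),np.array([0,170,80]),np.array([7,255,255]))
  _,_,st,ce=cv2.connectedComponentsWithStats(m)
  for x,q in zip(st[1:],ce[1:]):
    P=atz(c,q,.115)
    if x[4]>6 and .38<P[0]<.7 and 0<P[1]<.5: print(x[4],q.round(1),P.round(3))
K=[]
for nm,bt,bs in(('B',(220+0,0,0,0),0),):pass
# links in both views: white blobs inside green tray area
W=([0,0,90],[179,80,255])
for nm,tb,sb in(('B',(336,200,356,240),(347,350,376,378)),('A',(384,200,402,240),(383,372,414,404))):
    q,pq,n=blob(t,tb,*W);r,_,m=blob(s,sb,*W);P,e=tri(ct,q,cs,r)
    print(nm,q.round(1),n,r.round(1),m,'tri',P.round(4),round(e,4),'top@.063',atz(ct,q,.063).round(4),'corners',[atz(ct,k,.063)[:2].round(3).tolist() for k in pq])
step([.62,.1,.225])
E
```

```text
67 [311.9 208.1] [0.425 0.209 0.115]
265 [349.1 273.5] [0.558 0.396 0.115]
52 [312.8 271.7] [0.607 0.306 0.115]
40 [159.1 138.9] [0.607 0.305 0.115]
68 [191.8 198.4] [0.424 0.207 0.115]
B [221.7 137.9] 172 [229.  232.7] 147 tri [0.621  0.0819 0.1411] 0.076 top@.063 [0.6165 0.1203 0.063 ] corners [[0.649, 0.141], [0.648, 0.106], [0.584, 0.107], [0.585, 0.142]]
A [252.7 138.1] 166 [254.9 250.9] 176 tri [ 0.61    0.0666 -0.0013] 0.0931 top@.063 [0.6139 0.0226 0.063 ] corners [[0.646, 0.034], [0.646, 0.012], [0.579, 0.013], [0.579, 0.035]]
t 29.77 tcp [0.4384 0.2678 0.2259] rot [-0.354 -3.121 -0.   ] w 0.579
shift cm [-21.45 -12.29   0.08]
```

The toggle is back at the OFF position (0.424, 0.208), and the knob at y = 0.306 is unchanged. Now above link B for the transfer; I had the scene blobs swapped and will re-pair them.

Call:
move_arm(series=[5, -5.2, -2.6, 0, 0, 0, 0, 5, -5.2, -2.6, 0, 0, 0, 0, 5, -5.1, -2.6, 0, 0, 0, 0, 5, -5.1, -2.6, 0, 0, 0, -2.8, 5, 0, 0, 0, 0, 0, 0])

```text
time: 30.4
tool_pos: [0.6173, 0.1168, 0.223]
tcp_rot: [-0.284, -3.125, 0.003]
wrist_force: [-1.2, 0.8, -0.6]
width: 0.585
grip_force: 0.0
```

Call:
move_arm(series=[5, 0, 0, 0, 0, 0, 0, 5, 0, 0, 0, 0, 0, 0])

```text
time: 30.65
tool_pos: [0.6145, 0.1206, 0.2252]
tcp_rot: [-0.277, -3.127, 0.0]
wrist_force: [-0.7, -0.7, -0.2]
width: 0.584
grip_force: 0.0
```

```bash
cat > links.py <<'E'
from m import *
def meas(cw,w,guess,z=.063,hw=45,hh=95):
    x,y=proj(cw,[*guess,z])*1.5625
    q,pq,n=blob(w,(max(x-hw,0),max(y-hh,0),x+hw,y+hh),[0,0,60],[179,80,255])
    Q=np.array([atz(cw,k,z)[:2] for k in pq]);e=[Q[1]-Q[0],Q[2]-Q[1]];L=max(e,key=np.linalg.norm);S=min(e,key=np.linalg.norm);L=L*np.sign(L[0])
    print('px',q.round(1),n,'ctr',Q.mean(0).round(4),'len',np.linalg.norm(L).round(3),np.linalg.norm(S).round(3),'yaw',np.rad2deg(np.arctan2(L[1],L[0])).round(1))
    return q,Q.mean(0)
E
python3 - <<'E'
from links import *
ct,cs=calibration('top'),calibration('scene')
print('B',tri(ct,(221.7,137.9),cs,(254.9,250.9)),'A',tri(ct,(252.7,138.1),cs,(229,232.7)))
cw=calibration('wrist');w=snap('wrist','w17.png')
qb,B=meas(cw,w,(.6165,.120));qa,A=meas(cw,w,(.6139,.0226+.03))
print('tri wrist/top B',tri(cw,qb,ct,(221.7,137.9)))
step([*B,.056]); cv2.imwrite('pics/j17.png',w[:,:,::-1])
E
```

```text
B (array([0.61730465, 0.12209568, 0.0561501 ]), np.float64(0.00301795455895863)) A (array([0.61237031, 0.02427516, 0.06543504]), np.float64(0.003776417405991533))
px [260.6 176.9] 1377 ctr [0.6197 0.1231] len 0.069 0.02 yaw -9.3
px [166.7 190.1] 1120 ctr [0.6136 0.0352] len 0.069 0.021 yaw -14.1
tri wrist/top B (array([0.62086578, 0.12193879, 0.04901397]), np.float64(0.0027825165919872995))
t 30.7 tcp [0.6147 0.1208 0.2257] rot [-0.276 -3.128  0.   ] w 0.583
shift cm [-0.47  0.32 16.97]
```

View pics/j17.png

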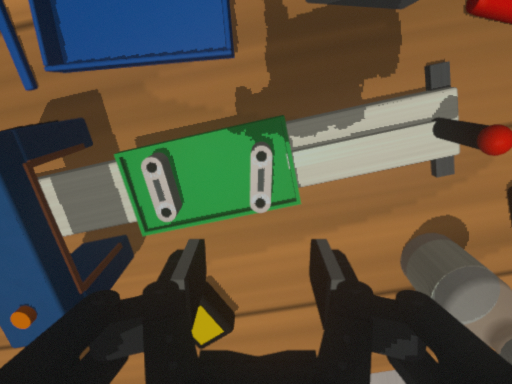

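Wrist view: link B at (261,177) and A at (160,187) lie flat in the tray, with the knob at the far end. Measured tops are at about 56–65 mm, consistent with 63 mm. I'm grasping B with a narrow opening to clear the rim.

Call:
move_arm(series=[3.6, -0.45, 0.26, 4, 0, 0, 0, 3.6, 0, 0, 4, 0, 0, 0, 3.6, 0, 0, 4, 0, 0, 0, 3.6, 0, 0, 3, 0, 0, 0, 3.6, 0, 0, 1, 0, 0, 0])

```text
time: 31.32
tool_pos: [0.6183, 0.1221, 0.0641]
tcp_rot: [-0.276, -3.125, 0.001]
wrist_force: [0.5, -0.1, -0.0]
width: 0.423
grip_force: 0.0
```

Call:
move_arm(series=[3.6, 0, 0, 0.7, 0, 0, 0, 3.6, 0, 0, 0, 0, 0, 0, 1, 0, 0, 0, 0, 0, 0, 1, 0, 0, 0, 0, 0, 0, 1, 0, 0, 0, 0, 0, 0])

```text
time: 31.95
tool_pos: [0.6221, 0.1217, 0.0611]
tcp_rot: [0.278, 3.126, 0.001]
wrist_force: [-0.5, 0.7, 5.9]
width: 0.208
grip_force: 59.5
```

Call:
move_arm(series=[1, 0, 0, 0, 0, 0, 0, 1, 0, 0, -2, 0, 0, 0, 1, 0, 0, -4, 0, 0, 0, 1, 0, 0, -5, 0, 0, 0, 1, 0, 0, 0, 0, 0, 0])

```text
time: 32.58
tool_pos: [0.6247, 0.1219, 0.1762]
tcp_rot: [0.278, 3.118, 0.004]
wrist_force: [-0.1, 0.5, -1.2]
width: 0.213
grip_force: 58.8
```

```bash
python3 - <<'E'
from m import *
t=cv2.imread('pics/t16.png')[:,:,::-1].copy();ct=calibration('top')
q,pq,n=blob(t,(340,265,445,345),[105,120,40],[125,255,255])
Q=np.array([atz(ct,k,.035)[:2] for k in pq]);print('box',Q.round(3).tolist(),Q.mean(0).round(4))
read_camera('top');c=Q.mean(0);step([*c,.16]);s=read_state();print(s['grip_force'],R.from_rotvec(s['tcp_rot']).as_matrix().round(3)[:2,:2])
E
```

```text
box [[0.386, 0.125], [0.503, 0.113], [0.484, -0.063], [0.369, -0.05]] [0.4354 0.0313]
t 32.62 tcp [0.6227 0.1216 0.173 ] rot [2.780e-01 3.123e+00 2.000e-03] w 0.212
shift cm [ 16.85 -12.2    1.18]
58.829147815704346 [[-0.984  0.177]
 [ 0.177  0.984]]
```

Call:
move_arm(series=[1, 4.3, -2, 0, 0, 0, 0, 1, 4.3, -2, 0, 0, 0, 0, 1, 4.3, -2.1, 0, 0, 0, 0, 1, 4.3, -2.1, 0, 0, 0, 0, 1, 0, 0, 0, 0, 0, 0])

```text
time: 33.25
tool_pos: [0.4315, 0.0701, 0.1663]
tcp_rot: [-0.279, -3.122, 0.002]
wrist_force: [0.0, 0.1, -2.2]
width: 0.206
grip_force: 58.9
```

Call:
move_arm(series=[1, 0, 0, 4, 0, 0, 0, 1, 0, 0, 4, 0, 0, 0, 1, 0, 0, 3, 0, 0, 0, 1, 0, 0, 2, 0, 0, 0, 1, 0, 0, 0, 0, 0, 0])

```text
time: 33.88
tool_pos: [0.4347, 0.0709, 0.0368]
tcp_rot: [-0.278, -3.123, 0.002]
wrist_force: [-0.6, -0.1, -0.4]
width: 0.208
grip_force: 58.9
```

Call:
move_arm(series=[1, 0, 0, 0.5, 0, 0, 0, 1, 0, 0, 0.3, 0, 0, 0, 1, 0, 0, 0, 0, 0, 0])

```text
time: 34.25
tool_pos: [0.4374, 0.0711, 0.0317]
tcp_rot: [0.278, 3.128, 0.0]
wrist_force: [-0.5, 0.8, -1.5]
width: 0.211
grip_force: 58.9
```

Call:
move_arm(series=[4, 0, 0, 0, 0, 0, 0, 4, 0, 0, 0, 0, 0, 0, 4, 0, 0, 0, 0, 0, 0, 4, 0, 0, -3, 0, 0, 0, 4, 0, 0, -5, 0, 0, 0])

```text
time: 34.88
tool_pos: [0.435, 0.0709, 0.1104]
tcp_rot: [-0.278, -3.124, 0.002]
wrist_force: [1.4, -0.3, -0.1]
width: 0.466
grip_force: 0.0
```

Call:
move_arm(series=[4, 0, 0, -6, 0, 0, 0, 4, 0, 0, -5, 0, 0, 0, 4, 0, 0, 0, 0, 0, 0, 4, 0, 0, 0, 0, 0, 0])

```text
time: 35.38
tool_pos: [0.4368, 0.071, 0.2211]
tcp_rot: [0.278, 3.129, -0.0]
wrist_force: [0.1, -0.3, 0.8]
width: 0.466
grip_force: 0.0
```

```bash
python3 - <<'E'
from links import *
cw=calibration('wrist');w=snap('wrist','w18.png');s=snap('scene','s18.png');cs=calibration('scene')
print('B in box');meas(cw,w,(.437,.071),.029)
r,_,m=blob(s,(347,350,376,378),[0,0,90],[179,80,255]);print('A scene',r,m,atz(cs,r,.063).round(4))
t=snap('top','t18.png');ct=calibration('top');q,_,n=blob(t,(384,200,402,240),[0,0,90],[179,80,255]);print('A top',q,n,atz(ct,q,.063).round(4))
step([.6125,.024,.225])
E
```

```text
B in box
px [257.8 163.4] 1254 ctr [0.4356 0.0719] len 0.068 0.02 yaw -9.6
A scene [229.18421053 232.60526316] 152 [0.61   0.0255 0.063 ]
A top [252.28804348 139.35869565] 184 [0.6098 0.024  0.063 ]
t 35.52 tcp [0.4357 0.0709 0.2193] rot [-2.780e-01 -3.126e+00  1.000e-03] w 0.468
shift cm [-18.23  -1.5   -0.63]
```

Link B is in the box at (0.436, 0.072). Next is link A.

Call:
move_arm(series=[4, -4.5, -0.4, 0, 0, 0, 0, 4, -4.5, -0.4, 0, 0, 0, 0, 4, -4.5, -0.4, 0, 0, 0, 0, 4, -4.5, -0.3, 0, 0, 0, 0, 4, 0, 0, 0, 0, 0, -7.5])

```text
time: 36.15
tool_pos: [0.6132, 0.0235, 0.2183]
tcp_rot: [-0.07, -3.138, 0.0]
wrist_force: [-0.1, 0.5, 0.1]
width: 0.472
grip_force: 0.0
```

Call:
move_arm(series=[4, 0, 0, 0, 0, 0, 0, 4, 0, 0, 0, 0, 0, 0, 4, 0, 0, 0, 0, 0, 0])

```text
time: 36.52
tool_pos: [0.611, 0.0247, 0.2211]
tcp_rot: [-0.074, -3.14, -0.0]
wrist_force: [0.0, -0.3, -0.6]
width: 0.467
grip_force: 0.0
```

```bash
python3 - <<'E'
from links import *
cw=calibration('wrist');w=snap('wrist','w19.png')
q,A=meas(cw,w,(.6115,.025));print(tri(cw,q,calibration('top'),(252.5,138.7)))
step([*A,.058])
E
```

```text
px [257.5 174.8] 1506 ctr [0.6128 0.025 ] len 0.07 0.021 yaw 3.4
(array([0.61575514, 0.02407815, 0.04617582]), np.float64(0.0012030665616771495))
t 36.58 tcp [0.6111 0.0247 0.2213] rot [-0.074 -3.141  0.   ] w 0.466
shift cm [-0.17  0.04 16.33]
```

Call:
move_arm(series=[3.8, -0.2, 0.05, 4, 0, 0, -6, 3.8, 0, 0, 4, 0, 0, 0, 3.8, 0, 0, 4, 0, 0, 0, 3.8, 0, 0, 3, 0, 0, 0, 3.8, 0, 0, 1, 0, 0, 0])

```text
time: 37.2
tool_pos: [0.6116, 0.0251, 0.0592]
tcp_rot: [0.091, -3.136, -0.0]
wrist_force: [-1.2, -0.7, -0.2]
width: 0.447
grip_force: 0.0
```

Call:
move_arm(series=[3.8, 0, 0, 0.3, 0, 0, 0, 3.8, 0, 0, 0, 0, 0, 0, 1, 0, 0, 0, 0, 0, 0, 1, 0, 0, 0, 0, 0, 0, 1, 0, 0, 0, 0, 0, 0])

```text
time: 37.83
tool_pos: [0.6151, 0.0249, 0.0602]
tcp_rot: [-0.091, 3.137, -0.0]
wrist_force: [-0.1, 0.2, 6.5]
width: 0.209
grip_force: 60.3
```

Call:
move_arm(series=[1, 0, 0, 0, 0, 0, 0, 1, 0, 0, -2, 0, 0, 0, 1, 0, 0, -4, 0, 0, 0, 1, 0, 0, -5, 0, 0, 0, 1, 0, 0, 0, 0, 0, 0])

```text
time: 38.45
tool_pos: [0.6174, 0.025, 0.175]
tcp_rot: [-0.091, 3.129, -0.0]
wrist_force: [0.1, -0.2, -2.5]
width: 0.216
grip_force: 59.4
```

```bash
python3 - <<'E'
from h import *
read_camera('top');step([.431,-.009,.165]);s=read_state();print(s['grip_force'])
E
```

```text
t 38.5 tcp [0.6154 0.025  0.1718] rot [-0.091  3.134 -0.   ] w 0.216
shift cm [18.61 -2.32  0.58]
59.38684701919556
```

Call:
move_arm(series=[1, 4.6, -0.6, 0, 0, 0, 0, 1, 4.6, -0.6, 0, 0, 0, 0, 1, 4.7, -0.6, 0, 0, 0, 0, 1, 4.7, -0.5, 0, 0, 0, 0, 1, 0, 0, 0, 0, 0, 9])

```text
time: 39.12
tool_pos: [0.4234, -0.0088, 0.1652]
tcp_rot: [-0.162, -3.13, -0.0]
wrist_force: [1.7, 0.1, -2.4]
width: 0.212
grip_force: 59.3
```

Call:
move_arm(series=[1, 0, 0, 4, 0, 0, 0, 1, 0, 0, 4, 0, 0, 0, 1, 0, 0, 3, 0, 0, 0, 1, 0, 0, 2.3, 0, 0, 0, 1, 0, 0, 0, 0, 0, 0])

```text
time: 39.75
tool_pos: [0.4252, -0.0085, 0.0322]
tcp_rot: [-0.155, -3.129, -0.0]
wrist_force: [-0.3, 0.3, -1.9]
width: 0.214
grip_force: 59.3
```

Call:
move_arm(series=[1, 0, 0, 0.4, 0, 0, 0, 1, 0, 0, 0, 0, 0, 0])

```text
time: 40.0
tool_pos: [0.4298, -0.0089, 0.0319]
tcp_rot: [0.155, 3.137, -0.0]
wrist_force: [0.1, -0.7, -2.6]
width: 0.209
grip_force: 59.3
```

Call:
move_arm(series=[1, 0, 0, 0.4, 0, 0, 0, 1, 0, 0, 0, 0, 0, 0])

```text
time: 40.25
tool_pos: [0.4293, -0.0088, 0.0274]
tcp_rot: [0.155, 3.137, -0.0]
wrist_force: [-0.1, 0.3, -2.4]
width: 0.212
grip_force: 59.3
```

Call:
move_arm(series=[4, 0, 0, 0, 0, 0, 0, 4, 0, 0, 0, 0, 0, 0, 4, 0, 0, 0, 0, 0, 0, 4, 0, 0, -3, 0, 0, 0, 4, 0, 0, -5, 0, 0, 0])

```text
time: 40.88
tool_pos: [0.4272, -0.0087, 0.1064]
tcp_rot: [-0.155, -3.133, -0.0]
wrist_force: [0.4, 0.9, -1.2]
width: 0.469
grip_force: 0.0
```

Call:
move_arm(series=[4, 0, 0, -6, 0, 0, 0, 4, 0, 0, -5, 0, 0, 0, 4, 0, 0, 0, 0, 0, 0, 4, 0, 0, 0, 0, 0, 0, 4, 0, 0, 0, 0, 0, 0])

```text
time: 41.5
tool_pos: [0.4279, -0.0087, 0.2153]
tcp_rot: [-0.155, -3.134, -0.0]
wrist_force: [-0.1, -0.4, -0.5]
width: 0.468
grip_force: 0.0
```

```bash
python3 - <<'E'
from links import *
cw=calibration('wrist');w=snap('wrist','w20.png')
meas(cw,w,(.430,-.009),.029);meas(cw,w,(.4356,.0719),.029)
t=snap('top','t20.png');s=snap('scene','s20.png');print(read_state()['tool_pos'].round(3))
cv2.imwrite('pics/j20.png',np.hstack([cv2.resize(s[100:330,90:400],(460,340)),cv2.resize(w,(340,340))])[:,:,::-1])
E
```

```text
px [257.7 165.9] 1239 ctr [ 0.4273 -0.0086] len 0.069 0.021 yaw -5.1
px [334.9 165.8] 1427 ctr [0.4355 0.0696] len 0.068 0.025 yaw -11.0
[ 0.428 -0.009  0.216]
```

View pics/j20.png

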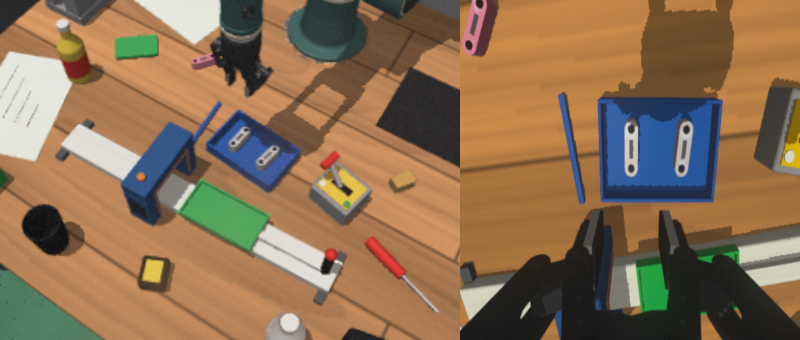

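Both links lie flat in the blue box at wrist-view (632,150) and (684,150). The toggle is OFF at scene (330,160), the carriage is at the far end with its knob at (330,258), and the gripper is clear. I'm handing the job in.

```bash
python3 -c "
from workcell import *
print(finish_job())"
```

```text
the job is handed in; nothing more can be done
None
```

I handed the job in: both steel links went through the arch with the power on and now lie in the blue box, the isolator is off, and the carriage is at the far end; the hand-in returned no verdict.

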